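Open the chocolate tin and load the pudding moulds

ROBOT

A 6-joint arm with a two-finger parallel gripper is mounted at the origin on the work surface. World frame = base frame: x ahead of the robot, y to its left, z up, the work surface at z = 0. Lengths are in mm, angles in degrees, forces in N, time in s.
With the tool pointing down it reaches from about 300 to 850 mm from the base axis. Payload 4.2 kg.
Tool frame: the origin (TCP) lies at the very end of the fingers, on their centre line; the grasp point (between the pads) lies 19 mm behind it (env.grasp_offset is the distance from the TCP to the grasp point, in mm); z points along the fingers, y is the line along which they close (so a half turn about z gives the same grasp; the last joint's range is limited). The gripper opens to 91 mm and grips with 3 to 60 N. Pads are 32 mm wide; open, the fingers measure 118 mm over their backs; the gripper's body (76 mm by 178 mm) begins 60 mm behind the grasp point.
Start: joints at [-64.343, 18.312, 89.639, -0, 72.044, -1.146], TCP at [259.287, -513.238, 213.976] pointing down, gripper open.
Joint ranges: [-177.97, 177.97], [-48.28, 115.42], [12.27, 149.76], [-77.06, 257.06], [2.81, 150.46], [-146.56, 146.56]. Speed limits (degrees/s): [147.25, 147.25, 180, 180, 180, 180].

INTERFACE

Orientations are given as [roll, pitch, yaw] about the fixed x, y, z axes, in that order (R = Rz(yaw) Ry(pitch) Rx(roll)).
In Python, from workcell import env gives the robot as it stands. The module is installed in compiled form; this text tells all that it offers.
- The arm moves only by the tool send_rows, never from a script. Its argument "motion" is a list of rows, each an object of numbers: "tx", "ty", "tz": the shift along the tool's x, y, z in units of 500 mm (1.0 is 500 mm); "rx", "ry", "rz": the turn, a rotation vector about the tool's x, y, z in units of 30 degrees (1.0 is 30 degrees); "gripper": the closure, from -1 (fully open) to 1 (shut). In form: [{"tx": .., "ty": .., "tz": .., "rx": .., "ry": .., "rz": .., "gripper": ..}, ...]. A call has 1 to 12 rows; each row shifts and turns the commanded pose from where the row before left it, along the tool's axes as they then stand; what a row does not reach is not made up. A row lasts 1/8 s, in which the tool goes at most 62.5 mm and 10.7 degrees, less where a joint would pass 70% of its speed; a pose out of reach is approached as far as the arm can. A call with a number of a shift or a turn outside -1 to 1 is refused whole. A call with a gripper value outside its range is refused whole. The fingers move at their own pace and stop on an object; "grip_force" is the grip in N (left out, the last holds). Time passes only in rows, so rows that do not move let the fingers close. It gives the time, the measured TCP pose, the force, the opening and the grip force at its end, in the units of the state.
- env.state(): the state, without advancing time (a new reading comes with each control period).
- env.grab_frame(name): name is "side" or "top" or "wrist"; returns a dict with "frame" (420x560x3 uint8, red, green, blue), "vertical_fov" (degrees; the focal length in pixels is half the picture's height over the tangent of half this angle, whatever the lens; pixels are square), "cx", "cy" (the principal point, pixels), "rvec" (rotation vector, rad) and "tvec" (3), from world to camera coordinates, as OpenCV has them; the wrist camera has in their place "T_tool_cam" (4x4, takes a point from camera to tool coordinates, whose origin is the TCP and whose axes are the flange's). Camera axes: x right, y down, z forward; pixel columns grow to the right and rows downward; lengths in mm; the calibration is good to about 2 mm. A picture is of the moment at which its call begins: read the wrist's pose just before it. There is no depth.
- env.job_done(): hands the job in; it is judged then, once.
The state is a dict: "time_s": time; "qpos": joint angles; "qvel": joint speeds; "effort": joint torques, N m; "ee_pos": TCP position; "ee_rot": TCP orientation; "force": force on the tool from outside, world axes, zero at the start; "torque": the same for the moment, N m; "gripper_width": finger opening in mm; "gripper_force": force on a finger pad.
Only numpy, scipy, OpenCV 4.12 (cv2) and the standard library are available. Lean on these libraries where they do the work, as an engineer would, in place of code of your own. Each camera call takes 0.05 s, during which the arm holds its last target. There are 200 camera calls.

TASK

Set up the pudding moulds for baking: stand every mould upright in a printed circle of its own on the oven tray's mat, tab pointing to the tray's open front edge, and put one chocolate from the tin into each. The tin's lid is tight, so first swing the holder's clip fully shut over the tin's foot to hold it down, then draw the lid straight up without pulling the tin out of its holder, and stand the lid upright, mouth down, on the bench. Leave the clip shut and the spare chocolates in the tin, and do not disturb the sieve, the jar or the spatula.

Things in the scene. Friction and masses are not known exactly. Their poses are not given: they have to be found in the camera images.
- tray: Dark steel oven tray, 220 (its x) by 205 (its y) mm, fixed, lined with a brick-red silicone baking mat with four printed cream circles, two by two, 100 mm apart in x and 90 mm in y. A 9 mm high rim runs round three sides; the fourth side, at -x, is the open front edge. Origin: centre of its underside; z up; mat surface 5 mm above the bench.
- holder: Aluminium tin holder, fixed: plate 190 (x) by 84 (y) by 8 mm with low side rails, on which the tin stands. At its far end (+x) a fixed lip, top at 18.5 mm, already hooks over the tin's far lug with 2.5 mm of air; at its near end (-x) is the swivel clip. Origin: centre of its underside, z up.
- clip (a joint): Steel swivel clip (flat bell crank on a vertical pivot): 0 rad = shut, at its stop, nose across the tin's near lug 2 mm above it, so that the tin cannot rise; 1.45 = wide open. Starts at 0.85 to 1.4. Grows clockwise seen from above; shut it by swinging the red knob anticlockwise round the pivot. Takes about 1 N at the knob and stays where it is left.
- clip_knob (a point): Middle of the clip's upright red knob, 14 mm across, standing 19 to 45 mm above the bench (this point at 32 mm), 45 mm from the clip's pivot axis, which stands 76 mm towards -x and 50 mm towards +y of the holder's origin. Shut, the knob lies on the holder's -x side of the pivot; wide open, nearly on its +y side.
- tin: Steel base of the chocolate tin, loose in the holder (1.5 mm play), 0.3 kg: foot plate 168 (x) by 60 (y) by 4 mm, its ends sticking out 17 mm past the lid as lugs; walls 124 by 50 mm, top 44 mm above the origin; a cream insert inside, surface at 38 mm, holds four chocolates in a row at x -45, -15, +15, +45 mm. Origin: centre of its underside, 8 mm above the bench; z up.
- lid_mid (a point): Middle of the deep navy tin lid (brass band), 134 (x) by 60 (y) by 70 mm tall, walls 3 mm, 0.12 kg, open below; point 35 mm below its top. On the tin its lower edge rests on the foot plate, overlapping the walls by 40 mm with 2 mm of air a side; sprung tongues drag on it with 5 to 9 N, more than the tin weighs. Grip it across its 60 mm; it must rise 65 mm to clear the chocolates. z up.
- choc1_mid (a point): Middle of solid chocolate 1, a dark brown block 24 by 24 mm, 30 mm tall, 22 g. At the start it stands under the lid on the tin's insert, its top 68 mm above the tin's origin, so 24 mm of it stands above the tin's walls. Chocolates are all alike; z is up while it stands.
- choc2_mid (a point): Middle of solid chocolate 2, a dark brown block 24 by 24 mm, 30 mm tall, 22 g. At the start it stands under the lid on the tin's insert, its top 68 mm above the tin's origin, so 24 mm of it stands above the tin's walls. Chocolates are all alike; z is up while it stands.
- choc3_mid (a point): Middle of solid chocolate 3, a dark brown block 24 by 24 mm, 30 mm tall, 22 g. At the start it stands under the lid on the tin's insert, its top 68 mm above the tin's origin, so 24 mm of it stands above the tin's walls. Chocolates are all alike; z is up while it stands.
- choc4_mid (a point): Middle of solid chocolate 4, a dark brown block 24 by 24 mm, 30 mm tall, 22 g. At the start it stands under the lid on the tin's insert, its top 68 mm above the tin's origin, so 24 mm of it stands above the tin's walls. Chocolates are all alike; z is up while it stands.
- mould1_mid (a point): Middle (17 mm above its underside) of aluminium mould 1: open tapered cup 34 mm tall, 44 mm across the foot, upright rim band 57 mm across over the top 9 mm; 31 mm deep inside, mouth 52 mm. 70 g. A flat tab 16 mm wide, 3 mm thick, sticks out at the rim towards its own -x to 45 mm from its axis. Three or four moulds are there; None if absent. z up.
- mould2_mid (a point): Middle (17 mm above its underside) of aluminium mould 2: open tapered cup 34 mm tall, 44 mm across the foot, upright rim band 57 mm across over the top 9 mm; 31 mm deep inside, mouth 52 mm. 70 g. A flat tab 16 mm wide, 3 mm thick, sticks out at the rim towards its own -x to 45 mm from its axis. Three or four moulds are there; None if absent. z up.
- mould3_mid (a point): Middle (17 mm above its underside) of aluminium mould 3: open tapered cup 34 mm tall, 44 mm across the foot, upright rim band 57 mm across over the top 9 mm; 31 mm deep inside, mouth 52 mm. 70 g. A flat tab 16 mm wide, 3 mm thick, sticks out at the rim towards its own -x to 45 mm from its axis. Three or four moulds are there; None if absent. z up.
- mould4_mid (a point): Middle (17 mm above its underside) of aluminium mould 4: open tapered cup 34 mm tall, 44 mm across the foot, upright rim band 57 mm across over the top 9 mm; 31 mm deep inside, mouth 52 mm. 70 g. A flat tab 16 mm wide, 3 mm thick, sticks out at the rim towards its own -x to 45 mm from its axis. Three or four moulds are there; None if absent. z up.
- circle1 (a point): Centre of printed circle 1 (76 mm across) on the mat, on its surface.
- circle2 (a point): Centre of printed circle 2 (76 mm across) on the mat, on its surface.
- circle3 (a point): Centre of printed circle 3 (76 mm across) on the mat, on its surface.
- circle4 (a point): Centre of printed circle 4 (76 mm across) on the mat, on its surface.
- tray_front (a point): Middle of the tray's open front edge, 110 mm from the tray's centre.
- sieve: Bystander: white plastic hand sieve, bowl 100 mm across, 45 mm tall, handle to its +y. Origin under the bowl. Leave alone.
- jar: Bystander: amber glass jar, 70 mm across, 95 mm tall. Origin under its centre. Leave alone.
- spatula: Bystander: spatula lying on the bench. Leave alone.
Things that resemble listed ones, but are neither listed nor needed, are in the scene too. Of the things that look like the part that bears lid_mid, the middle-sized one is meant.

How it is judged:
By the outcome, as a careful person would: the job done as asked, in the order asked, and still so for the second after the job is handed in, with the robot touching nothing.
Of mould1, mould2, mould3, mould4 only 3 to 4 are there at a start; the rules pass over those that are not, and their reading is None.
At some moment in a run one of mould1, mould2, mould3, mould4 may be knocked a few centimetres aside while the robot is not near it.
Once in a run the grip may slacken for a moment while it holds something.
It also fails if it takes over 210 s, if anything falls off the work surface, if the arm or the gripper's body presses on something with over 40 N, if the wrist force passes 120 N, or if a joint passes its speed limit or range.

## Working session

There is one attempt and no reset: what is moved stays moved. The work goes in short steps, Python scripts to look and compute and a tool call to move; the robot and the scene stay as the last step left them, time stands still between calls to the robot, and variables do not carry over. Pictures are saved under pics/ and viewed, at most 14 in all, crops included, and the job is handed in when it is done.

Besides the shell and the picture viewer there is one more tool, called after "Request:" by a JSON object that holds its "op" and its "data", one argument or row to a line. send_rows: Moves the arm, as the interface text tells. Shifts and turns lie within -1 to 1; 1 stands for 500 mm of shift or 30 degrees of turn. Its arguments: {"type":"object","properties":{"motion":{"type":"array"},"grip_force":{"type":"number"}},"required":["motion"]}

```bash
mkdir -p pics
cat > h.py <<'E'
import numpy as np,cv2
from scipy.spatial.transform import Rotation as R
from workcell import env
def grab(n,save=None):
    s=env.state(); f=env.grab_frame(n); im=cv2.cvtColor(f["frame"],cv2.COLOR_RGB2BGR)
    if save: cv2.imwrite(f"pics/{save}.png",im)
    h=im.shape[0]; fl=h/2/np.tan(np.radians(f["vertical_fov"])/2)
    if n=="wrist":
        T=np.eye(4);T[:3,:3]=R.from_euler("xyz",s["ee_rot"],degrees=True).as_matrix();T[:3,3]=s["ee_pos"]
        C=T@np.array(f["T_tool_cam"])
    else:
        C=np.eye(4);r=R.from_rotvec(np.ravel(f["rvec"])).as_matrix();C[:3,:3]=r.T;C[:3,3]=-r.T@np.ravel(f["tvec"])
    return im,dict(C=C,f=fl,cx=f["cx"],cy=f["cy"])
def ray(c,u,v):
    d=c["C"][:3,:3]@np.array([(u-c["cx"])/c["f"],(v-c["cy"])/c["f"],1]);return c["C"][:3,3],d
def onz(c,u,v,z):
    o,d=ray(c,u,v);return o+d*(z-o[2])/d[2]
def proj(c,p):
    q=c["C"][:3,:3].T@(np.array(p,float)-c["C"][:3,3]);return q[:2]/q[2]*c["f"]+[c["cx"],c["cy"]]
E
python3 - <<'E'
from h import *
print(env.state())
for n in("top","side","wrist"):
    im,c=grab(n,n+"0");print(n,c["C"].round(2).tolist(),c["f"],c["cx"],c["cy"])
E
```

```text
{'time_s': 0.0, 'qpos': array([-6.43434897e+01,  1.83537428e+01,  8.97083765e+01,  2.06606079e-03,
        7.20429797e+01, -1.14436463e+00]), 'qvel': array([-0.03570208,  0.02917952, -0.06292974,  0.09964704, -0.0370455 ,
        0.06966968]), 'effort': array([-1.10248253e-03, -4.12465560e+01, -2.31976533e+01,  7.27452594e-02,
        4.55895730e-02, -1.26621212e-04]), 'ee_pos': array([ 259.06413649, -512.75577117,  213.08586199]), 'ee_rot': array([-1.79894961e+02, -4.06284884e-03,  2.68002324e+01]), 'force': array([ 0.35781069,  0.71641351, -0.69539772]), 'torque': array([-0.00620053,  0.00618277, -0.0131418 ]), 'gripper_force': 0.0, 'gripper_width': 91.57415290394812}
top [[0.01, -1.0, 0.1, 407.0], [-1.0, -0.01, -0.01, 66.78], [0.01, -0.1, -1.0, 1161.27], [0.0, 0.0, 0.0, 1.0]] 436.6052247888425 277.6538729353458 207.61146078814207
side [[-0.8, -0.35, 0.48, -41.44], [-0.6, 0.44, -0.67, 876.34], [0.02, -0.82, -0.57, 735.91], [0.0, 0.0, 0.0, 1.0]] 494.048499146464 272.97906070176174 202.51657842097063
wrist [[0.45, -0.86, -0.24, 327.21], [-0.89, -0.43, -0.12, -478.7], [-0.0, 0.27, -0.96, 384.68], [0.0, 0.0, 0.0, 1.0]] 360.753554876261 275.40932940576306 212.61047995631606
```

View pics/top0.png

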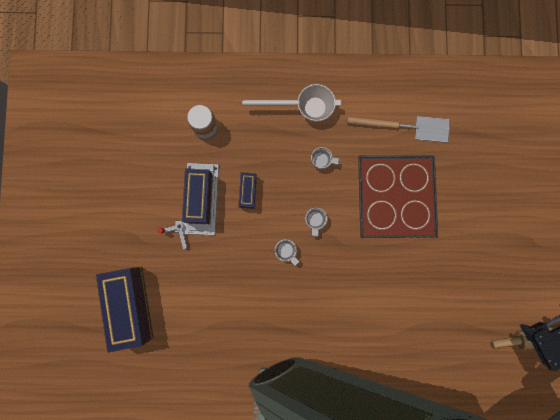

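View pics/side0.png

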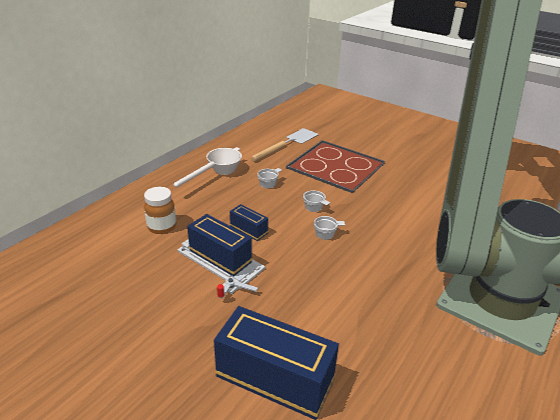

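The top view shows the lid and holder at (197,197), with the red knob at (161,230). Three moulds are at (321,159), (316,220) and (286,251), and the tray's circles sit around (398,196). The large and small navy boxes are lookalikes.

Run:
```python
from h import *
im,c=grab("top"); ims,cs=grab("side")
a=cv2.resize(im[130:275,150:350],None,fx=4,fy=4,interpolation=cv2.INTER_CUBIC)
b=cv2.resize(im[140:250,345:450],None,fx=5,fy=5,interpolation=cv2.INTER_CUBIC)
cv2.imwrite("pics/a.png",a);cv2.imwrite("pics/b.png",b)
for n,u,v,z in[("lid",197,197,78),("m",321,159,34),("m",316,220,34),("m",286,251,34),("knob",161,230,40),("pivot",180,227,20),("c",380,177,5),("c",414,177,5),("c",381,215,5),("c",415,215,5),("sieve",317,103,45),("jar",200,118,95),("small",247,190,40),("spat",397,125,10),("big",120,310,100),("holderBR",215,233,8),("holderTR",217,165,8)]:
    print(n,onz(c,u,v,z).round(0))
for im,cc,n in((im,c,"top"),(ims,cs,"side")):
    m=cv2.inRange(im,(0,0,130),(70,70,255));k,_,st,ce=cv2.connectedComponentsWithStats(m)
    print(n,[(st[i,4],ce[i].round(1).tolist()) for i in range(1,k) if st[i,4]>8])
```

```text
lid [535. 260.  78.]
m [644. -55.  34.]
m [483. -41.  34.]
m [403.  36.  34.]
knob [454. 357.  40.]
pivot [463. 312.  20.]
c [ 602. -216.    5.]
c [ 603. -308.    5.]
c [ 500. -217.    5.]
c [ 501. -308.    5.]
sieve [791. -43.  45.]
jar [732. 254.  95.]
small [559. 138.  40.]
spat [ 744. -263.   10.]
big [260. 432. 100.]
holderBR [449. 223.   8.]
holderTR [630. 221.   8.]
top [(np.int32(21), [159.3, 230.1])]
side [(np.int32(63), [219.7, 290.0])]
```

View pics/a.png

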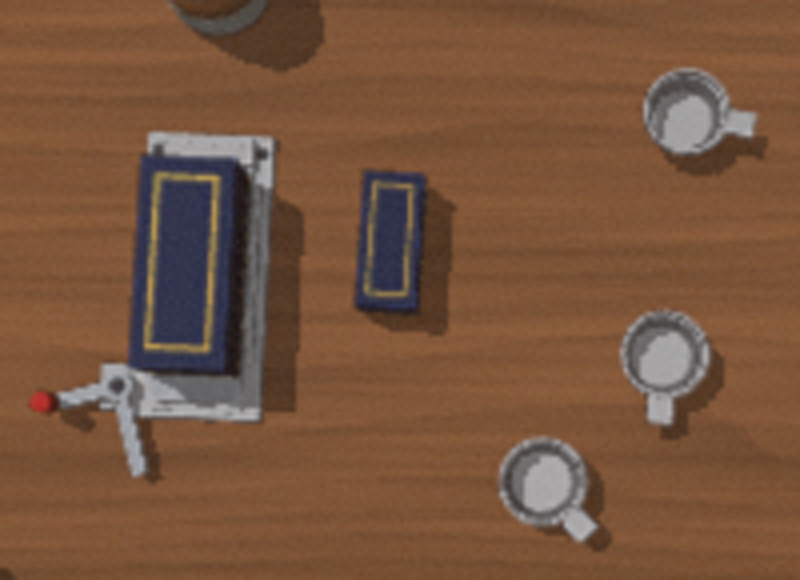

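View pics/b.png

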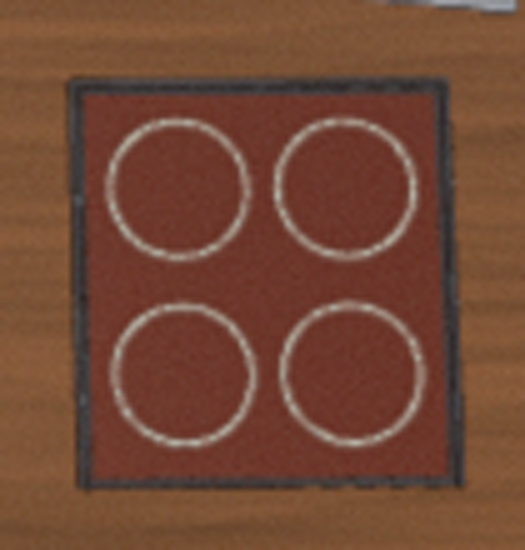

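Front edge still unclear in the crop: the bottom band looks thinnest. All three moulds stand upright, with tabs pointing right (M1), down (M2) and down-right (M3). Next I'll move to get wrist views.

```bash
cat >> h.py <<'E'
def plan(*wps,mm=60,deg=10):
    """waypoints (x,y,z,yaw), tool down; prints rows [n x (tx,ty,tz,rz)] from the measured pose"""
    s=env.state();p=np.array(s["ee_pos"]);y=s["ee_rot"][2]
    for w in wps:
        d=np.array(w[:3])-p;dy=(w[3]-y+180)%360-180
        n=int(max(1,np.ceil(np.linalg.norm(d)/mm),np.ceil(abs(dy)/deg)))
        out=[]
        for i in range(n):
            a=np.radians(y+dy*i/n);c,si=np.cos(a),np.sin(a);e=d/n/500
            out.append([round(v,4) for v in (e[0]*c+e[1]*si,e[0]*si-e[1]*c,-e[2],-dy/n/30)])
        if dy and abs(dy)>.5: print(n,out)
        else: print(n,"x",out[0])
        p=np.array(w[:3],float);y=w[3]
E
python3 - <<'E'
from h import *
plan((259,-513,300,0),(480,-150,300,0))
E
```

```text
3 [[np.float64(-0.0001), np.float64(-0.0001), np.float64(-0.0576), np.float64(0.2978)], [np.float64(-0.0001), np.float64(-0.0001), np.float64(-0.0576), np.float64(0.2978)], [np.float64(-0.0001), np.float64(-0.0), np.float64(-0.0576), np.float64(0.2978)]]
8 x [np.float64(0.0552), np.float64(-0.0908), np.float64(-0.0), 0.0]
```

Request:
{"op": "send_rows", "data": {
  "motion": [
    {"tz": -0.058,"rz": 0.298},
    {"tz": -0.058,"rz": 0.298},
    {"tz": -0.058,"rz": 0.298},
    {"tx": 0.055,"ty": -0.091},
    {"tx": 0.055,"ty": -0.091},
    {"tx": 0.055,"ty": -0.091},
    {"tx": 0.055,"ty": -0.091},
    {"tx": 0.055,"ty": -0.091},
    {"tx": 0.055,"ty": -0.091},
    {"tx": 0.055,"ty": -0.091},
    {"tx": 0.055,"ty": -0.091},
    {"tz": 0}
  ]
}}

```text
invalid input at $.motion[0]: expected keys tx, ty, tz, rx, ry, rz, gripper
```

```bash
sed -i 's/round(v,4)/round(float(v),4)/' h.py
python3 - <<'E'
from h import *
s=env.state();print(s["ee_pos"],s["ee_rot"],s["qpos"].round(1))
im,c=grab("wrist","w1");np.save("w1c.npy",c,allow_pickle=True)
E
```

```text
[ 259.17413595 -513.02595347  213.56499608] [-1.79954168e+02 -1.95330229e-03  2.67995425e+01] [-64.3  18.3  89.7   0.   72.   -1.1]
```

View pics/w1.png

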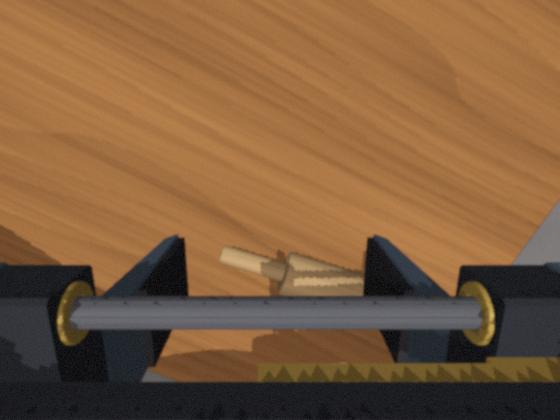

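The move was refused because every row needs all its keys. The wrist view shows the open fingers across the bottom of the frame and an irrelevant brush at (290,270).

Request:
{"op": "send_rows", "data": {
  "motion": [
    {"tx": 0,"ty": 0,"tz": -0.058,"rx": 0,"ry": 0,"rz": 0.298,"gripper": -1},
    {"tx": 0,"ty": 0,"tz": -0.058,"rx": 0,"ry": 0,"rz": 0.298,"gripper": -1},
    {"tx": 0,"ty": 0,"tz": -0.058,"rx": 0,"ry": 0,"rz": 0.298,"gripper": -1},
    {"tx": 0.055,"ty": -0.091,"tz": 0,"rx": 0,"ry": 0,"rz": 0,"gripper": -1},
    {"tx": 0.055,"ty": -0.091,"tz": 0,"rx": 0,"ry": 0,"rz": 0,"gripper": -1},
    {"tx": 0.055,"ty": -0.091,"tz": 0,"rx": 0,"ry": 0,"rz": 0,"gripper": -1},
    {"tx": 0.055,"ty": -0.091,"tz": 0,"rx": 0,"ry": 0,"rz": 0,"gripper": -1},
    {"tx": 0.055,"ty": -0.091,"tz": 0,"rx": 0,"ry": 0,"rz": 0,"gripper": -1},
    {"tx": 0.055,"ty": -0.091,"tz": 0,"rx": 0,"ry": 0,"rz": 0,"gripper": -1},
    {"tx": 0.055,"ty": -0.091,"tz": 0,"rx": 0,"ry": 0,"rz": 0,"gripper": -1},
    {"tx": 0.055,"ty": -0.091,"tz": 0,"rx": 0,"ry": 0,"rz": 0,"gripper": -1},
    {"tx": 0,"ty": 0,"tz": 0,"rx": 0,"ry": 0,"rz": 0,"gripper": -1}
  ]
}}

```text
time_s: 1.8
ee_pos: [480.6, -146.6, 300.7]
ee_rot: [-180.0, -0.0, 0.3]
force: [0.1, -0.4, 0.3]
gripper_width: 90.9
gripper_force: 0.0
```

Run:
```python
from h import *
s=env.state();print(s["ee_pos"],s["ee_rot"],s["qpos"].round(1))
im,c=grab("wrist","w1");np.save("w1c.npy",c,allow_pickle=True)
```

```text
[ 480.62228811 -146.60426045  300.72712384] [-1.79959209e+02 -3.81319916e-03  2.84468462e-01] [-18.3   9.1  89.6   0.   81.3  71.4]
```

View pics/w1.png

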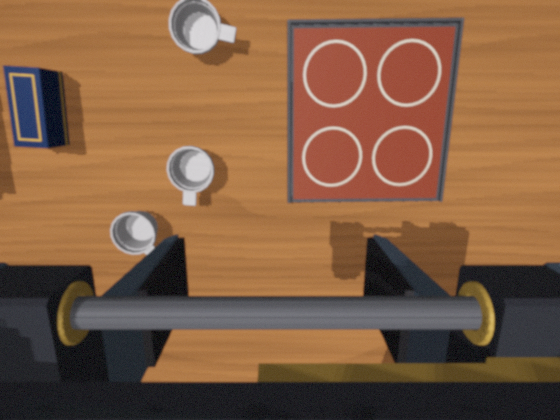

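The wrist view shows the tray from (289,20) to (462,202), its open, rimless edge at the bottom, which is world -x. Moulds are at (195,25), (190,170) and (134,233).

```bash
cat >> h.py <<'E'
def circles(im,c,z=5):
    hsv=cv2.cvtColor(im,cv2.COLOR_BGR2HSV)
    red=cv2.inRange(hsv,(0,110,60),(8,255,255))|cv2.inRange(hsv,(174,110,60),(180,255,255))
    red=cv2.morphologyEx(red,cv2.MORPH_OPEN,np.ones((3,3)))
    cs,h=cv2.findContours(red,cv2.RETR_CCOMP,cv2.CHAIN_APPROX_NONE);out=[]
    for k,q in enumerate(cs):
        a=cv2.contourArea(q)
        if h[0][k][3]>=0 and a>300:
            w=np.array([onz(c,u,v,z)[:2] for u,v in q[:,0]]);(x,y),r=cv2.minEnclosingCircle(w.astype(np.float32))
            m=cv2.fitEllipse(w.astype(np.float32));out.append((m[0],m[1]))
    return out
def moulds(im,c,z=32,near=None):
    """near: approx xy list; returns centre, tab direction yaw (own x), rms"""
    hsv=cv2.cvtColor(im,cv2.COLOR_BGR2HSV);m=cv2.inRange(hsv,(0,0,70),(180,70,255))
    m=cv2.morphologyEx(m,cv2.MORPH_CLOSE,np.ones((5,5)));out=[]
    for q in cv2.findContours(m,cv2.RETR_EXTERNAL,cv2.CHAIN_APPROX_NONE)[0]:
        if cv2.contourArea(q)<80: continue
        w=np.array([onz(c,u,v,z)[:2] for u,v in q[:,0]]);g=w.mean(0)
        if near is not None and min(np.linalg.norm(g-np.array(n)) for n in near)>30: continue
        if np.ptp(w,0).max()>110: continue
        p=cv2.convexHull(w.astype(np.float32))[:,0] if 0 else w
        best=None;rng=np.random.default_rng(0)
        for _ in range(400):
            a=p[rng.choice(len(p),3,replace=False)]
            A=np.c_[2*a,np.ones(3)]
            try:s=np.linalg.solve(A,(a**2).sum(1))
            except Exception: continue
            r=np.sqrt(max(s[2]+s[0]**2+s[1]**2,0))
            if abs(r-28.5)>2.5: continue
            n=(abs(np.linalg.norm(p-s[:2],axis=1)-r)<1.2).sum()
            if best is None or n>best[0]: best=(n,s[:2],r)
        if best is None: continue
        d=p-best[1];i=abs(np.linalg.norm(d,axis=1)-best[2])<1.5
        a=p[i];s=np.linalg.lstsq(np.c_[2*a,np.ones(len(a))],(a**2).sum(1),rcond=None)[0]
        cen=s[:2];r=np.sqrt(s[2]+cen@cen);d=p-cen;L=np.linalg.norm(d,axis=1)
        t=d[L>36];yaw=None
        if len(t): v=t.mean(0);yaw=round(float(np.degrees(np.arctan2(-v[1],-v[0]))),1)
        out.append((cen.round(1).tolist(),round(float(r),1),yaw,round(float(L.max()),1),round(best[0]/len(p),2)))
    return out
E
python3 - <<'E'
from h import *
im=cv2.imread("pics/w1.png");c=np.load("w1c.npy",allow_pickle=True).item()
near=[(644,-55),(483,-41),(403,36)]
print(circles(im,c));print(*moulds(im,c,near=near),sep="\n")
im,c=grab("top","top1");print(circles(im,c));print(*moulds(im,c),sep="\n")
plan((430,290,220,0))
E
```

```text
[((500.067138671875, -219.24197387695312), (80.2964096069336, 80.89192962646484)), ((501.2988586425781, -309.3684997558594), (80.1987075805664, 80.87874603271484)), ((600.2298583984375, -217.81576538085938), (79.94854736328125, 80.6698989868164)), ((601.5443115234375, -308.0209655761719), (79.76920318603516, 80.61307525634766))]
([404.4, 36.4], 29.4, None, 35.2, np.float64(0.69))
([487.1, -42.0], 28.9, -5.2, 45.9, np.float64(0.78))
([647.5, -56.7], 28.8, 77.7, 46.0, np.float64(0.64))
[]
([405.3, 37.0], 28.0, 40.6, 44.7, np.float64(0.69))
([488.0, -41.4], 27.9, -4.2, 46.0, np.float64(0.66))
([578.9, 131.1], 26.9, -15.9, 61.9, np.float64(0.22))
([648.2, -56.0], 28.1, 76.7, 45.0, np.float64(0.69))
([756.0, 267.4], 31.3, 28.8, 62.0, np.float64(0.31))
8 x [-0.0122, -0.1098, 0.0202, 0.0002]
```

View pics/top1.png

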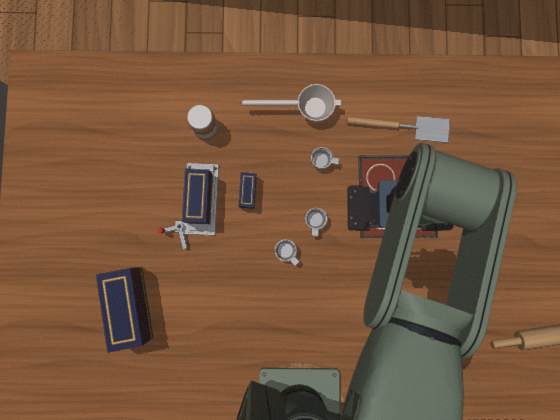

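The later top view shows no fourth mould, and both views agree on three. The tray's yaw is about 0.8°.

Request:
{"op": "send_rows", "data": {
  "motion": [
    {"tx": -0.012,"ty": -0.11,"tz": 0.02,"rx": 0,"ry": 0,"rz": 0,"gripper": -1},
    {"tx": -0.012,"ty": -0.11,"tz": 0.02,"rx": 0,"ry": 0,"rz": 0,"gripper": -1},
    {"tx": -0.012,"ty": -0.11,"tz": 0.02,"rx": 0,"ry": 0,"rz": 0,"gripper": -1},
    {"tx": -0.012,"ty": -0.11,"tz": 0.02,"rx": 0,"ry": 0,"rz": 0,"gripper": -1},
    {"tx": -0.012,"ty": -0.11,"tz": 0.02,"rx": 0,"ry": 0,"rz": 0,"gripper": -1},
    {"tx": -0.012,"ty": -0.11,"tz": 0.02,"rx": 0,"ry": 0,"rz": 0,"gripper": -1},
    {"tx": -0.012,"ty": -0.11,"tz": 0.02,"rx": 0,"ry": 0,"rz": 0,"gripper": -1},
    {"tx": -0.012,"ty": -0.11,"tz": 0.02,"rx": 0,"ry": 0,"rz": 0,"gripper": -1},
    {"tx": 0,"ty": 0,"tz": 0,"rx": 0,"ry": 0,"rz": 0,"gripper": -1},
    {"tx": 0,"ty": 0,"tz": 0,"rx": 0,"ry": 0,"rz": 0,"gripper": -1}
  ]
}}

```text
time_s: 3.15
ee_pos: [432.0, 289.1, 221.0]
ee_rot: [179.9, -0.0, -0.1]
force: [0.7, -0.4, 0.0]
gripper_width: 91.3
gripper_force: 0.0
```

```bash
cat >> h.py <<'E'
def navy(im):
    hsv=cv2.cvtColor(im,cv2.COLOR_BGR2HSV);return cv2.inRange(hsv,(105,90,20),(130,255,255))
def goldtop(im,c,z,near):
    """brass outline on lid top: rectangle on plane z"""
    hsv=cv2.cvtColor(im,cv2.COLOR_BGR2HSV);m=cv2.inRange(hsv,(18,80,110),(35,255,255));m=cv2.morphologyEx(m,cv2.MORPH_CLOSE,np.ones((3,3)))
    for q in cv2.findContours(m,cv2.RETR_EXTERNAL,cv2.CHAIN_APPROX_NONE)[0]:
        if len(q)<30: continue
        w=np.array([onz(c,u,v,z)[:2] for u,v in q[:,0]],np.float32)
        if np.linalg.norm(w.mean(0)-near)<60: yield cv2.minAreaRect(w)
def redblob(im):
    hsv=cv2.cvtColor(im,cv2.COLOR_BGR2HSV);m=cv2.inRange(hsv,(0,190,90),(4,255,255))|cv2.inRange(hsv,(176,190,90),(180,255,255))
    k,_,st,ce=cv2.connectedComponentsWithStats(m)
    return [(int(st[i,4]),st[i,:4].tolist(),ce[i].round(1).tolist()) for i in range(1,k) if st[i,4]>10]
E
python3 - <<'E'
from h import *
s=env.state();print(s["ee_pos"],s["ee_rot"])
im,c=grab("wrist","w2");np.save("w2c.npy",c,allow_pickle=True)
print(redblob(im),[onz(c,*b[2],38).round(1) for b in redblob(im)])
print(list(goldtop(im,c,82,(535,260))))
it,ct=grab("top");print(list(goldtop(it,ct,82,(535,260))))
isd,cs=grab("side");print(redblob(isd),[onz(cs,*b[2],32).round(1) for b in redblob(isd)],[onz(ct,*b[2],38).round(1) for b in redblob(it)])
E
```

```text
[431.99197523 289.14505389 220.95784415] [ 1.79930376e+02 -3.83684176e-03 -8.84009467e-02]
[(165, [198, 162, 15, 15], [204.9, 169.2])] [array([452.9, 358. ,  38. ])]
[((536.8699951171875, 263.3348388671875), (40.81830596923828, 107.28707885742188), 88.307861328125)]
[((541.8504028320312, 263.9114990234375), (40.67066192626953, 105.69890594482422), 87.9300537109375)]
[(64, [217, 284, 7, 13], [220.0, 290.3])] [array([453.9, 359. ,  32. ])] []
```

View pics/w2.png

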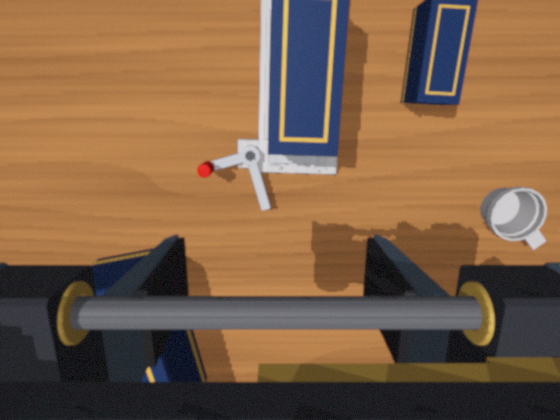

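Wrist view: knob at (205,169), pivot at (250,155), and the lid's near end at row 160. The knob is at about (453.3,358.5), its pivot at about (466,316), and the radius comes out near 44 against 45 given, so I'll grip the knob.

Run:
```python
from h import *
c=np.load("w2c.npy",allow_pickle=True).item()
print("pivot",onz(c,250.5,155.5,20).round(1))
plan((453.3,358.5,110,0),(453.3,358.5,25,0),mm=45)
P=np.array([466,316.4]);k=np.array([453.3,358.5])-P;t0=np.arctan2(k[1],k[0]);t=np.radians(np.linspace(np.degrees(t0),179,9))
r=np.linspace(np.linalg.norm(k),45,9);q=P+np.c_[r*np.cos(t),r*np.sin(t)];d=np.diff(q,axis=0)/500;print((d*[1,-1]).round(4).tolist())
```

```text
pivot [464.1 314.   20. ]
3 x [0.014, -0.0464, 0.0743, -0.0018]
2 x [0.0, 0.0, 0.085, 0.0]
[[-0.013, 0.0048], [-0.0121, 0.0068], [-0.0109, 0.0086], [-0.0095, 0.0103], [-0.0078, 0.0117], [-0.0059, 0.0128], [-0.0038, 0.0136], [-0.0016, 0.0141]]
```

Request:
{"op": "send_rows", "data": {
  "motion": [
    {"tx": 0.014,"ty": -0.046,"tz": 0.074,"rx": 0,"ry": 0,"rz": 0,"gripper": 0},
    {"tx": 0.014,"ty": -0.046,"tz": 0.074,"rx": 0,"ry": 0,"rz": 0,"gripper": 0},
    {"tx": 0.014,"ty": -0.046,"tz": 0.074,"rx": 0,"ry": 0,"rz": 0,"gripper": 0},
    {"tx": 0,"ty": 0,"tz": 0,"rx": 0,"ry": 0,"rz": 0,"gripper": 0},
    {"tx": 0,"ty": 0,"tz": 0.085,"rx": 0,"ry": 0,"rz": 0,"gripper": 0},
    {"tx": 0,"ty": 0,"tz": 0.085,"rx": 0,"ry": 0,"rz": 0,"gripper": 0},
    {"tx": 0,"ty": 0,"tz": 0,"rx": 0,"ry": 0,"rz": 0,"gripper": 0},
    {"tx": 0,"ty": 0,"tz": 0,"rx": 0,"ry": 0,"rz": 0,"gripper": 1},
    {"tx": 0,"ty": 0,"tz": 0,"rx": 0,"ry": 0,"rz": 0,"gripper": 1},
    {"tx": 0,"ty": 0,"tz": 0,"rx": 0,"ry": 0,"rz": 0,"gripper": 1},
    {"tx": 0,"ty": 0,"tz": 0,"rx": 0,"ry": 0,"rz": 0,"gripper": 1}
  ],
  "grip_force": 8
}}

```text
time_s: 4.68
ee_pos: [453.1, 358.9, 26.1]
ee_rot: [179.9, -0.1, 0.0]
force: [1.0, -4.5, 5.0]
gripper_width: 13.4
gripper_force: 8.0
```

Request:
{"op": "send_rows", "data": {
  "motion": [
    {"tx": -0.013,"ty": 0.005,"tz": 0,"rx": 0,"ry": 0,"rz": 0,"gripper": 1},
    {"tx": -0.012,"ty": 0.007,"tz": 0,"rx": 0,"ry": 0,"rz": 0,"gripper": 1},
    {"tx": -0.011,"ty": 0.0085,"tz": 0,"rx": 0,"ry": 0,"rz": 0,"gripper": 1},
    {"tx": -0.0095,"ty": 0.0105,"tz": 0,"rx": 0,"ry": 0,"rz": 0,"gripper": 1},
    {"tx": -0.008,"ty": 0.012,"tz": 0,"rx": 0,"ry": 0,"rz": 0,"gripper": 1},
    {"tx": -0.006,"ty": 0.013,"tz": 0,"rx": 0,"ry": 0,"rz": 0,"gripper": 1},
    {"tx": -0.004,"ty": 0.0135,"tz": 0,"rx": 0,"ry": 0,"rz": 0,"gripper": 1},
    {"tx": -0.0015,"ty": 0.008,"tz": 0,"rx": 0,"ry": 0,"rz": 0,"gripper": 1},
    {"tx": 0,"ty": 0,"tz": 0,"rx": 0,"ry": 0,"rz": 0,"gripper": 1}
  ]
}}

```text
time_s: 5.8
ee_pos: [418.2, 320.7, 25.0]
ee_rot: [180.0, 0.2, -0.1]
force: [-4.8, 2.5, 6.5]
gripper_width: 13.6
gripper_force: 8.0
```

Request:
{"op": "send_rows", "data": {
  "motion": [
    {"tx": 0,"ty": 0.003,"tz": 0,"rx": 0,"ry": 0,"rz": 0,"gripper": 1},
    {"tx": 0,"ty": 0.003,"tz": 0,"rx": 0,"ry": 0,"rz": 0,"gripper": 1},
    {"tx": 0,"ty": 0,"tz": 0,"rx": 0,"ry": 0,"rz": 0,"gripper": 1}
  ]
}}

```text
time_s: 6.18
ee_pos: [418.3, 317.7, 24.9]
ee_rot: [180.0, 0.2, -0.1]
force: [-4.0, 2.7, 6.2]
gripper_width: 14.0
gripper_force: 8.0
```

Request:
{"op": "send_rows", "data": {
  "motion": [
    {"tx": 0,"ty": 0.004,"tz": 0,"rx": 0,"ry": 0,"rz": 0,"gripper": 1},
    {"tx": 0,"ty": 0.004,"tz": 0,"rx": 0,"ry": 0,"rz": 0,"gripper": 1},
    {"tx": 0,"ty": 0,"tz": 0,"rx": 0,"ry": 0,"rz": 0,"gripper": 1}
  ]
}}

```text
time_s: 6.55
ee_pos: [418.5, 316.5, 24.9]
ee_rot: [-179.7, 0.1, -0.2]
force: [-6.4, 11.7, 3.4]
gripper_width: 13.6
gripper_force: 8.0
```

Request:
{"op": "send_rows", "data": {
  "motion": [
    {"tx": 0,"ty": 0,"tz": 0,"rx": 0,"ry": 0,"rz": 0,"gripper": 0},
    {"tx": 0,"ty": 0,"tz": 0,"rx": 0,"ry": 0,"rz": 0,"gripper": 0},
    {"tx": 0,"ty": 0,"tz": -0.1,"rx": 0,"ry": 0,"rz": 0,"gripper": 0},
    {"tx": 0,"ty": 0,"tz": -0.1,"rx": 0,"ry": 0,"rz": 0,"gripper": -1},
    {"tx": 0,"ty": 0,"tz": -0.1,"rx": 0,"ry": 0,"rz": 0,"gripper": -1},
    {"tx": 0.04,"ty": 0.027,"tz": -0.1,"rx": 0,"ry": 0,"rz": 0,"gripper": -1},
    {"tx": 0.06,"ty": 0.04,"tz": -0.05,"rx": 0,"ry": 0,"rz": 0,"gripper": -1},
    {"tx": 0.06,"ty": 0.04,"tz": 0,"rx": 0,"ry": 0,"rz": 0,"gripper": -1},
    {"tx": 0,"ty": 0,"tz": 0,"rx": 0,"ry": 0,"rz": 0,"gripper": -1},
    {"tx": 0,"ty": 0,"tz": 0,"rx": 0,"ry": 0,"rz": 0,"gripper": -1}
  ]
}}

```text
time_s: 7.8
ee_pos: [499.4, 260.0, 249.1]
ee_rot: [180.0, 0.1, -0.1]
force: [0.3, 0.0, -0.4]
gripper_width: 91.3
gripper_force: 0.0
```

Run:
```python
from h import *
s=env.state();print(s["ee_pos"],s["ee_rot"])
im,c=grab("wrist","w3");np.save("w3c.npy",c,allow_pickle=True)
print([onz(c,*b[2],38).round(1) for b in redblob(im)])
print(list(goldtop(im,c,82,(541,262))))
```

```text
[499.35027978 260.03979585 249.12072816] [ 1.79950810e+02  1.13475692e-01 -5.54012490e-02]
[array([420.6, 316.3,  38. ])]
[((538.393310546875, 263.6943664550781), (40.76113510131836, 110.87899780273438), 88.15314483642578)]
```

View pics/w3.png

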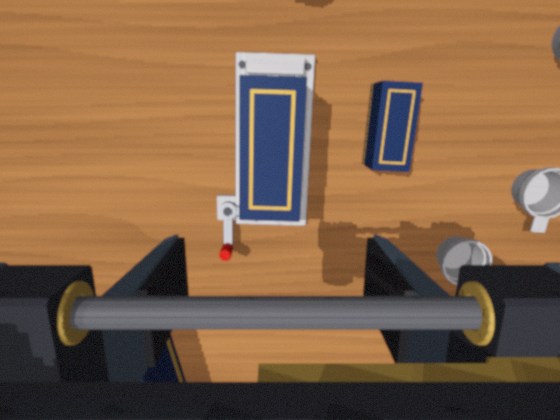

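Clip is shut: the knob at (226,252) is directly behind the pivot at (228,211). Lid top is centred at (272,150), i.e. (538.4,263.7), with yaw -1.85°.

Request:
{"op": "send_rows", "data": {
  "motion": [
    {"tx": 0.039,"ty": -0.0035,"tz": 0,"rx": 0,"ry": 0,"rz": 0.06,"gripper": -1},
    {"tx": 0.039,"ty": -0.0035,"tz": 0.1,"rx": 0,"ry": 0,"rz": 0,"gripper": -1},
    {"tx": 0,"ty": 0,"tz": 0.1,"rx": 0,"ry": 0,"rz": 0,"gripper": -1},
    {"tx": 0,"ty": 0,"tz": 0.1,"rx": 0,"ry": 0,"rz": 0,"gripper": -1},
    {"tx": 0,"ty": 0,"tz": 0.06,"rx": 0,"ry": 0,"rz": 0,"gripper": -1},
    {"tx": 0,"ty": 0,"tz": 0.058,"rx": 0,"ry": 0,"rz": 0,"gripper": -1},
    {"tx": 0,"ty": 0,"tz": 0,"rx": 0,"ry": 0,"rz": 0,"gripper": -1},
    {"tx": 0,"ty": 0,"tz": 0,"rx": 0,"ry": 0,"rz": 0,"gripper": 1},
    {"tx": 0,"ty": 0,"tz": 0,"rx": 0,"ry": 0,"rz": 0,"gripper": 1},
    {"tx": 0,"ty": 0,"tz": 0,"rx": 0,"ry": 0,"rz": 0,"gripper": 1},
    {"tx": 0,"ty": 0,"tz": 0,"rx": 0,"ry": 0,"rz": 0,"gripper": 1}
  ],
  "grip_force": 40
}}

```text
time_s: 9.22
ee_pos: [539.5, 263.8, 41.9]
ee_rot: [-179.9, -0.1, -1.8]
force: [-0.1, 1.2, 3.7]
gripper_width: 60.2
gripper_force: 40.0
```

Request:
{"op": "send_rows", "data": {
  "motion": [
    {"tx": 0,"ty": 0,"tz": -0.016,"rx": 0,"ry": 0,"rz": 0,"gripper": 1},
    {"tx": 0,"ty": 0,"tz": -0.016,"rx": 0,"ry": 0,"rz": 0,"gripper": 1},
    {"tx": 0,"ty": 0,"tz": -0.016,"rx": 0,"ry": 0,"rz": 0,"gripper": 1},
    {"tx": 0,"ty": 0,"tz": -0.016,"rx": 0,"ry": 0,"rz": 0,"gripper": 1},
    {"tx": 0,"ty": 0,"tz": -0.016,"rx": 0,"ry": 0,"rz": 0,"gripper": 1},
    {"tx": 0,"ty": 0,"tz": -0.016,"rx": 0,"ry": 0,"rz": 0,"gripper": 1},
    {"tx": 0,"ty": 0,"tz": -0.02,"rx": 0,"ry": 0,"rz": 0,"gripper": 1},
    {"tx": 0,"ty": 0,"tz": -0.02,"rx": 0,"ry": 0,"rz": 0,"gripper": 1},
    {"tx": 0,"ty": 0,"tz": -0.03,"rx": 0,"ry": 0,"rz": 0,"gripper": 1},
    {"tx": 0,"ty": 0,"tz": -0.03,"rx": 0,"ry": 0,"rz": 0,"gripper": 1},
    {"tx": 0,"ty": 0,"tz": 0,"rx": 0,"ry": 0,"rz": 0,"gripper": 1}
  ]
}}

```text
time_s: 10.6
ee_pos: [540.0, 263.8, 140.8]
ee_rot: [-179.9, -0.2, -1.8]
force: [0.1, -0.2, -1.4]
gripper_width: 59.6
gripper_force: 40.0
```

Run:
```python
from h import *
im,c=grab("side")
cv2.imwrite("pics/s1.png",cv2.resize(im[150:320,150:350],None,fx=3,fy=3))
plan((440,210,145,0),(350,200,110,0),(350,200,33,0))
```

```text
2 [[-0.0976, 0.0566, -0.0053, -0.0303], [-0.0985, 0.055, -0.0053, -0.0303]]
2 x [-0.09, 0.01, 0.035, 0.0]
2 x [0.0, 0.0, 0.077, 0.0]
```

View pics/s1.png

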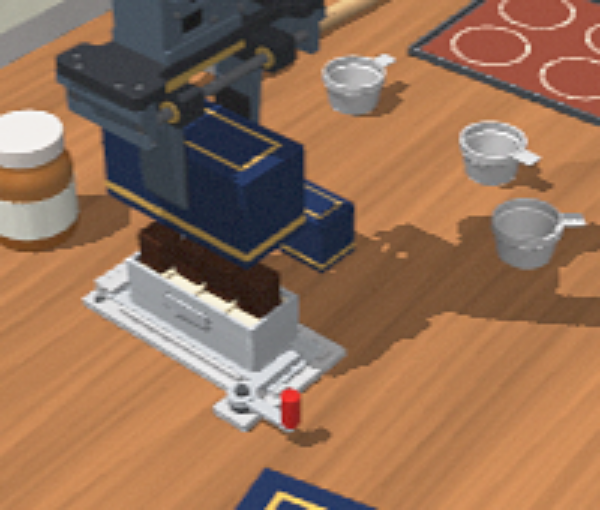

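The lid is clear at about (245,195) in the crop. The tin stays in its holder with four chocolates in a row, and the clip is shut over it.

Request:
{"op": "send_rows", "data": {
  "motion": [
    {"tx": -0.098,"ty": 0.056,"tz": -0.005,"rx": 0,"ry": 0,"rz": -0.03,"gripper": 1},
    {"tx": -0.098,"ty": 0.056,"tz": -0.005,"rx": 0,"ry": 0,"rz": -0.03,"gripper": 1},
    {"tx": -0.09,"ty": 0.01,"tz": 0.035,"rx": 0,"ry": 0,"rz": 0,"gripper": 1},
    {"tx": -0.09,"ty": 0.01,"tz": 0.035,"rx": 0,"ry": 0,"rz": 0,"gripper": 1},
    {"tx": 0,"ty": 0,"tz": 0.075,"rx": 0,"ry": 0,"rz": 0,"gripper": 1},
    {"tx": 0,"ty": 0,"tz": 0.06,"rx": 0,"ry": 0,"rz": 0,"gripper": 1},
    {"tx": 0,"ty": 0,"tz": 0.006,"rx": 0,"ry": 0,"rz": 0,"gripper": 1},
    {"tx": 0,"ty": 0,"tz": 0,"rx": 0,"ry": 0,"rz": 0,"gripper": 1}
  ]
}}

```text
time_s: 11.65
ee_pos: [350.2, 199.9, 38.7]
ee_rot: [-180.0, -0.0, -0.0]
force: [0.5, -0.2, -1.1]
gripper_width: 59.9
gripper_force: 40.0
```

Request:
{"op": "send_rows", "data": {
  "motion": [
    {"tx": 0,"ty": 0,"tz": 0.008,"rx": 0,"ry": 0,"rz": 0,"gripper": 1},
    {"tx": 0,"ty": 0,"tz": 0.006,"rx": 0,"ry": 0,"rz": 0,"gripper": 1},
    {"tx": 0,"ty": 0,"tz": 0.003,"rx": 0,"ry": 0,"rz": 0,"gripper": 1},
    {"tx": 0,"ty": 0,"tz": 0,"rx": 0,"ry": 0,"rz": 0,"gripper": 1}
  ]
}}

```text
time_s: 12.15
ee_pos: [349.8, 199.7, 30.0]
ee_rot: [180.0, -0.0, -0.0]
force: [-0.9, 0.5, -1.5]
gripper_width: 59.8
gripper_force: 40.0
```

Request:
{"op": "send_rows", "data": {
  "motion": [
    {"tx": 0,"ty": 0,"tz": 0.002,"rx": 0,"ry": 0,"rz": 0,"gripper": 1},
    {"tx": 0,"ty": 0,"tz": 0.002,"rx": 0,"ry": 0,"rz": 0,"gripper": 1},
    {"tx": 0,"ty": 0,"tz": 0,"rx": 0,"ry": 0,"rz": 0,"gripper": 1}
  ]
}}

```text
time_s: 12.52
ee_pos: [350.1, 199.7, 28.5]
ee_rot: [-180.0, -0.0, -0.0]
force: [-0.4, -1.4, 6.1]
gripper_width: 60.1
gripper_force: 40.0
```

Request:
{"op": "send_rows", "data": {
  "motion": [
    {"tx": 0,"ty": 0,"tz": 0,"rx": 0,"ry": 0,"rz": 0,"gripper": -1},
    {"tx": 0,"ty": 0,"tz": 0,"rx": 0,"ry": 0,"rz": 0,"gripper": -1},
    {"tx": 0,"ty": 0,"tz": 0,"rx": 0,"ry": 0,"rz": 0,"gripper": -1},
    {"tx": 0,"ty": 0,"tz": -0.1,"rx": 0,"ry": 0,"rz": 0,"gripper": -1},
    {"tx": 0,"ty": 0,"tz": -0.1,"rx": 0,"ry": 0,"rz": 0,"gripper": -1},
    {"tx": 0,"ty": 0,"tz": -0.1,"rx": 0,"ry": 0,"rz": 0,"gripper": -1},
    {"tx": 0.02,"ty": 0.1,"tz": -0.05,"rx": 0,"ry": 0,"rz": 0,"gripper": -1},
    {"tx": 0.02,"ty": 0.11,"tz": -0.05,"rx": 0,"ry": 0,"rz": 0,"gripper": -1},
    {"tx": 0.02,"ty": 0.11,"tz": -0.05,"rx": 0,"ry": 0,"rz": 0,"gripper": -1},
    {"tx": 0.02,"ty": 0.11,"tz": -0.05,"rx": 0,"ry": 0,"rz": 0,"gripper": -1},
    {"tx": 0.02,"ty": 0,"tz": 0,"rx": 0,"ry": 0,"rz": 0,"gripper": -1},
    {"tx": 0,"ty": 0,"tz": 0,"rx": 0,"ry": 0,"rz": 0,"gripper": -1}
  ]
}}

```text
time_s: 14.02
ee_pos: [399.7, -14.9, 277.2]
ee_rot: [-180.0, 0.1, -0.1]
force: [0.3, 0.0, -1.1]
gripper_width: 91.5
gripper_force: 0.0
```

Run:
```python
from h import *
near=[(647,-56),(487,-42),(404,36)]
im,c=grab("wrist","w4");print(env.state()["ee_pos"]);print(*moulds(im,c,near=near),sep="\n")
it,c=grab("top");print(*moulds(it,c,near=near),sep="\n")
```

```text
[399.11893923 -14.35652819 276.94400212]
([404.1, 37.1], 28.8, 41.0, 45.7, np.float64(0.81))
([487.3, -41.6], 28.7, -5.1, 46.1, np.float64(0.77))
([648.2, -56.0], 28.0, 76.8, 45.0, np.float64(0.7))
```

View pics/w4.png

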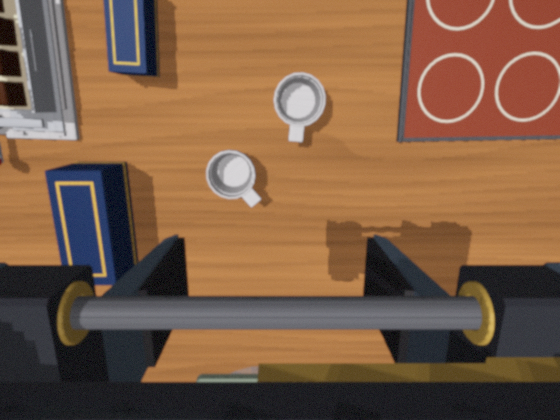

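Wrist view: M3 at (234,175), M2 at (300,99), and the lid standing at (90,225). The moulds haven't moved. I'll take M3 first.

Run:
```python
from h import *
plan((404.2,37,120,41),(404.2,37,11.5,41),mm=55)
```

```text
5 [[0.0022, -0.0204, 0.0628, -0.2727], [0.005, -0.0199, 0.0628, -0.2727], [0.0078, -0.019, 0.0628, -0.2727], [0.0104, -0.0177, 0.0628, -0.2727], [0.0129, -0.016, 0.0628, -0.2727]]
2 x [0.0, 0.0, 0.1085, 0.0]
```

Request:
{"op": "send_rows", "data": {
  "motion": [
    {"tx": 0.0022,"ty": -0.0204,"tz": 0.063,"rx": 0,"ry": 0,"rz": -0.273,"gripper": -1},
    {"tx": 0.005,"ty": -0.02,"tz": 0.063,"rx": 0,"ry": 0,"rz": -0.273,"gripper": -1},
    {"tx": 0.0078,"ty": -0.019,"tz": 0.063,"rx": 0,"ry": 0,"rz": -0.273,"gripper": -1},
    {"tx": 0.0104,"ty": -0.0177,"tz": 0.063,"rx": 0,"ry": 0,"rz": -0.273,"gripper": -1},
    {"tx": 0.013,"ty": -0.016,"tz": 0.063,"rx": 0,"ry": 0,"rz": -0.273,"gripper": -1},
    {"tx": 0,"ty": 0,"tz": 0.1,"rx": 0,"ry": 0,"rz": 0,"gripper": -1},
    {"tx": 0,"ty": 0,"tz": 0.07,"rx": 0,"ry": 0,"rz": 0,"gripper": -1},
    {"tx": 0,"ty": 0,"tz": 0.046,"rx": 0,"ry": 0,"rz": 0,"gripper": -1},
    {"tx": 0,"ty": 0,"tz": 0,"rx": 0,"ry": 0,"rz": 0,"gripper": 1},
    {"tx": 0,"ty": 0,"tz": 0,"rx": 0,"ry": 0,"rz": 0,"gripper": 1},
    {"tx": 0,"ty": 0,"tz": 0,"rx": 0,"ry": 0,"rz": 0,"gripper": 1}
  ],
  "grip_force": 15
}}

```text
time_s: 15.5
ee_pos: [405.8, 36.2, 13.4]
ee_rot: [179.9, -0.1, 41.0]
force: [-1.0, 0.2, -0.0]
gripper_width: 63.8
gripper_force: 0.0
```

Run:
```python
from h import *
s=env.state();z=s["ee_pos"][2];print(s["ee_pos"],s["ee_rot"],s["gripper_width"])
plan((420,20,90,41),(500.1,-219.2,90,0.8),(500.1,-219.2,z+7,0.8),mm=55)
```

```text
[405.83274537  36.1985917   13.39132935] [ 1.79916018e+02 -1.02234203e-01  4.09781456e+01] 63.846446815415554
2 x [0.0001, 0.0215, -0.0766, -0.0004]
5 [[-0.0386, 0.0932, -0.0, 0.268], [-0.0252, 0.0977, -0.0, 0.268], [-0.0113, 0.1003, -0.0, 0.268], [0.0029, 0.1009, -0.0, 0.268], [0.017, 0.0995, -0.0, 0.268]]
2 x [0.0, 0.0, 0.0696, -0.0]
```

Request:
{"op": "send_rows", "data": {
  "motion": [
    {"tx": 0,"ty": 0,"tz": 0,"rx": 0,"ry": 0,"rz": 0,"gripper": 1},
    {"tx": 0,"ty": 0,"tz": 0,"rx": 0,"ry": 0,"rz": 0,"gripper": 1},
    {"tx": 0,"ty": 0,"tz": 0,"rx": 0,"ry": 0,"rz": 0,"gripper": 1}
  ]
}}

```text
time_s: 15.88
ee_pos: [405.7, 36.0, 13.2]
ee_rot: [180.0, -0.1, 40.9]
force: [-1.0, 1.6, 6.4]
gripper_width: 55.6
gripper_force: 15.0
```

Run:
```python
from h import *
s=env.state();z=s["ee_pos"][2]
plan((405.5,36.5,80,41),(500.1,-219.2,80,0.8),(500.1,-219.2,z+7,0.8),mm=60)
```

```text
2 x [0.0002, -0.0005, -0.0668, -0.0016]
5 [[-0.0385, 0.102, -0.0, 0.268], [-0.0239, 0.1064, -0.0, 0.268], [-0.0088, 0.1087, -0.0, 0.268], [0.0065, 0.1089, -0.0, 0.268], [0.0217, 0.1069, -0.0, 0.268]]
1 x [0.0, 0.0, 0.1196, -0.0]
```

Request:
{"op": "send_rows", "data": {
  "motion": [
    {"tx": 0,"ty": 0,"tz": -0.067,"rx": 0,"ry": 0,"rz": 0,"gripper": 1},
    {"tx": 0,"ty": 0,"tz": -0.067,"rx": 0,"ry": 0,"rz": 0,"gripper": 1},
    {"tx": -0.0385,"ty": 0.102,"tz": 0,"rx": 0,"ry": 0,"rz": 0.268,"gripper": 1},
    {"tx": -0.024,"ty": 0.1065,"tz": 0,"rx": 0,"ry": 0,"rz": 0.268,"gripper": 1},
    {"tx": -0.009,"ty": 0.1085,"tz": 0,"rx": 0,"ry": 0,"rz": 0.268,"gripper": 1},
    {"tx": 0.0065,"ty": 0.109,"tz": 0,"rx": 0,"ry": 0,"rz": 0.268,"gripper": 1},
    {"tx": 0.0215,"ty": 0.107,"tz": 0,"rx": 0,"ry": 0,"rz": 0.268,"gripper": 1},
    {"tx": 0,"ty": 0,"tz": 0.06,"rx": 0,"ry": 0,"rz": 0,"gripper": 1},
    {"tx": 0,"ty": 0,"tz": 0.04,"rx": 0,"ry": 0,"rz": 0,"gripper": 1},
    {"tx": 0,"ty": 0,"tz": 0,"rx": 0,"ry": 0,"rz": 0,"gripper": 1},
    {"tx": 0,"ty": 0,"tz": 0,"rx": 0,"ry": 0,"rz": 0,"gripper": 1}
  ]
}}

```text
time_s: 17.25
ee_pos: [499.6, -220.4, 30.1]
ee_rot: [180.0, -0.1, 0.7]
force: [-0.2, 0.3, -0.6]
gripper_width: 55.4
gripper_force: 15.0
```

Request:
{"op": "send_rows", "data": {
  "motion": [
    {"tx": 0,"ty": -0.002,"tz": 0.012,"rx": 0,"ry": 0,"rz": 0,"gripper": 1},
    {"tx": 0,"ty": 0,"tz": 0.008,"rx": 0,"ry": 0,"rz": 0,"gripper": 1},
    {"tx": 0,"ty": 0,"tz": 0.003,"rx": 0,"ry": 0,"rz": 0,"gripper": 1},
    {"tx": 0,"ty": 0,"tz": 0,"rx": 0,"ry": 0,"rz": 0,"gripper": 1}
  ]
}}

```text
time_s: 17.75
ee_pos: [499.1, -219.0, 18.3]
ee_rot: [-180.0, 0.0, 0.7]
force: [-1.1, 0.5, 3.1]
gripper_width: 55.3
gripper_force: 15.0
```

Request:
{"op": "send_rows", "data": {
  "motion": [
    {"tx": 0,"ty": 0,"tz": 0,"rx": 0,"ry": 0,"rz": 0,"gripper": -0.65},
    {"tx": 0,"ty": 0,"tz": 0,"rx": 0,"ry": 0,"rz": 0,"gripper": -0.65},
    {"tx": 0,"ty": 0,"tz": -0.05,"rx": 0,"ry": 0,"rz": 0,"gripper": -0.65},
    {"tx": 0,"ty": 0,"tz": -0.1,"rx": 0,"ry": 0,"rz": 0,"gripper": -1},
    {"tx": 0,"ty": -0.05,"tz": -0.1,"rx": 0,"ry": 0,"rz": 0,"gripper": -1},
    {"tx": -0.03,"ty": -0.1,"tz": -0.1,"rx": 0,"ry": 0,"rz": 0,"gripper": -1},
    {"tx": -0.03,"ty": -0.1,"tz": -0.1,"rx": 0,"ry": 0,"rz": 0,"gripper": -1},
    {"tx": -0.03,"ty": 0,"tz": 0,"rx": 0,"ry": 0,"rz": 0.197,"gripper": -1},
    {"tx": 0,"ty": 0,"tz": 0,"rx": 0,"ry": 0,"rz": 0,"gripper": -1},
    {"tx": 0,"ty": 0,"tz": 0,"rx": 0,"ry": 0,"rz": 0,"gripper": -1}
  ]
}}

```text
time_s: 19.0
ee_pos: [457.0, -108.5, 228.9]
ee_rot: [-180.0, 0.0, -5.1]
force: [-0.4, 0.7, -1.1]
gripper_width: 91.2
gripper_force: 0.0
```

Run:
```python
from h import *
near=[(647,-56),(487,-42)]
im,c=grab("wrist","w5");print(*moulds(im,c,near=near),sep="\n")
print("placed",moulds(im,c,z=37,near=[(500,-219)]))
it,c=grab("top");print(*moulds(it,c,near=near),sep="\n")
plan((487.3,-41.6,110,-5),(487.3,-41.6,12,-5),mm=55)
```

```text
([487.3, -41.5], 28.8, -5.4, 45.3, np.float64(0.78))
([647.2, -56.7], 28.5, None, 29.2, np.float64(0.56))
placed []
([488.1, -41.0], 27.7, -0.5, 46.1, np.float64(0.38))
([648.2, -56.0], 28.0, 76.8, 45.0, np.float64(0.7))
3 x [0.016, -0.0463, 0.0791, -0.0019]
2 x [0.0, -0.0, 0.098, 0.0]
```

Request:
{"op": "send_rows", "data": {
  "motion": [
    {"tx": 0.016,"ty": -0.0465,"tz": 0.079,"rx": 0,"ry": 0,"rz": 0,"gripper": -1},
    {"tx": 0.016,"ty": -0.0465,"tz": 0.079,"rx": 0,"ry": 0,"rz": 0,"gripper": -1},
    {"tx": 0.016,"ty": -0.0465,"tz": 0.079,"rx": 0,"ry": 0,"rz": 0,"gripper": -1},
    {"tx": 0,"ty": 0,"tz": 0.1,"rx": 0,"ry": 0,"rz": 0,"gripper": -1},
    {"tx": 0,"ty": 0,"tz": 0.06,"rx": 0,"ry": 0,"rz": 0,"gripper": -1},
    {"tx": 0,"ty": 0,"tz": 0.034,"rx": 0,"ry": 0,"rz": 0,"gripper": -1},
    {"tx": 0,"ty": 0,"tz": 0,"rx": 0,"ry": 0,"rz": 0,"gripper": 1},
    {"tx": 0,"ty": 0,"tz": 0,"rx": 0,"ry": 0,"rz": 0,"gripper": 1},
    {"tx": 0,"ty": 0,"tz": 0,"rx": 0,"ry": 0,"rz": 0,"gripper": 1},
    {"tx": 0,"ty": 0,"tz": 0,"rx": 0,"ry": 0,"rz": 0,"gripper": 1},
    {"tx": 0,"ty": 0,"tz": 0,"rx": 0,"ry": 0,"rz": 0,"gripper": 1}
  ]
}}

```text
time_s: 20.48
ee_pos: [487.6, -41.1, 14.6]
ee_rot: [180.0, -0.1, -5.2]
force: [-0.1, -0.9, 3.3]
gripper_width: 55.8
gripper_force: 15.0
```

Run:
```python
from h import *
s=env.state();z=s["ee_pos"][2]
plan((487.3,-41.6,90,-5),(501.3,-309.4,90,0.8),(501.3,-309.4,z+8,0.8),mm=62)
```

```text
2 x [-0.0003, 0.0006, -0.0754, -0.0029]
5 [[0.0149, 0.1062, -0.0, -0.0387], [0.0128, 0.1065, -0.0, -0.0387], [0.0106, 0.1067, -0.0, -0.0387], [0.0084, 0.1069, -0.0, -0.0387], [0.0063, 0.1071, -0.0, -0.0387]]
2 x [0.0, 0.0, 0.0674, -0.0]
```

Request:
{"op": "send_rows", "data": {
  "motion": [
    {"tx": 0,"ty": 0,"tz": -0.075,"rx": 0,"ry": 0,"rz": 0,"gripper": 1},
    {"tx": 0,"ty": 0,"tz": -0.075,"rx": 0,"ry": 0,"rz": 0,"gripper": 1},
    {"tx": 0.015,"ty": 0.106,"tz": 0,"rx": 0,"ry": 0,"rz": -0.039,"gripper": 1},
    {"tx": 0.013,"ty": 0.1065,"tz": 0,"rx": 0,"ry": 0,"rz": -0.039,"gripper": 1},
    {"tx": 0.0105,"ty": 0.1065,"tz": 0,"rx": 0,"ry": 0,"rz": -0.039,"gripper": 1},
    {"tx": 0.0085,"ty": 0.107,"tz": 0,"rx": 0,"ry": 0,"rz": -0.039,"gripper": 1},
    {"tx": 0.0065,"ty": 0.107,"tz": 0,"rx": 0,"ry": 0,"rz": -0.039,"gripper": 1},
    {"tx": 0,"ty": 0,"tz": 0.07,"rx": 0,"ry": 0,"rz": 0,"gripper": 1},
    {"tx": 0,"ty": 0,"tz": 0.045,"rx": 0,"ry": 0,"rz": 0,"gripper": 1},
    {"tx": 0,"ty": 0,"tz": 0,"rx": 0,"ry": 0,"rz": 0,"gripper": 1},
    {"tx": 0,"ty": 0,"tz": 0,"rx": 0,"ry": 0,"rz": 0,"gripper": 1}
  ]
}}

```text
time_s: 21.85
ee_pos: [501.1, -308.7, 32.3]
ee_rot: [180.0, -0.1, 0.7]
force: [-0.8, -0.2, -0.3]
gripper_width: 55.4
gripper_force: 15.0
```

Request:
{"op": "send_rows", "data": {
  "motion": [
    {"tx": 0,"ty": 0.001,"tz": 0.014,"rx": 0,"ry": 0,"rz": 0,"gripper": 1},
    {"tx": 0,"ty": 0,"tz": 0.01,"rx": 0,"ry": 0,"rz": 0,"gripper": 1},
    {"tx": 0,"ty": 0,"tz": 0.003,"rx": 0,"ry": 0,"rz": 0,"gripper": 1},
    {"tx": 0,"ty": 0,"tz": 0,"rx": 0,"ry": 0,"rz": 0,"gripper": 1}
  ]
}}

```text
time_s: 22.35
ee_pos: [500.9, -309.2, 19.5]
ee_rot: [180.0, -0.1, 0.7]
force: [-2.4, 1.3, 8.4]
gripper_width: 55.9
gripper_force: 15.0
```

Request:
{"op": "send_rows", "data": {
  "motion": [
    {"tx": 0,"ty": 0,"tz": 0,"rx": 0,"ry": 0,"rz": 0,"gripper": -0.65},
    {"tx": 0,"ty": 0,"tz": 0,"rx": 0,"ry": 0,"rz": 0,"gripper": -0.65},
    {"tx": 0,"ty": 0,"tz": -0.05,"rx": 0,"ry": 0,"rz": 0,"gripper": -0.65},
    {"tx": 0,"ty": 0,"tz": -0.1,"rx": 0,"ry": 0,"rz": 0,"gripper": -1},
    {"tx": 0,"ty": -0.05,"tz": -0.1,"rx": 0,"ry": 0,"rz": 0,"gripper": -1},
    {"tx": 0,"ty": -0.09,"tz": -0.07,"rx": 0,"ry": 0,"rz": 0,"gripper": -1},
    {"tx": 0.02,"ty": -0.1,"tz": -0.07,"rx": 0,"ry": 0,"rz": 0,"gripper": -1},
    {"tx": 0.02,"ty": -0.1,"tz": -0.05,"rx": 0,"ry": 0,"rz": 0,"gripper": -1},
    {"tx": 0,"ty": -0.02,"tz": 0,"rx": 0,"ry": 0,"rz": 0,"gripper": -1},
    {"tx": 0,"ty": 0,"tz": 0,"rx": 0,"ry": 0,"rz": 0,"gripper": -1}
  ]
}}

```text
time_s: 23.6
ee_pos: [517.9, -128.6, 237.2]
ee_rot: [180.0, 0.1, 0.7]
force: [0.4, 0.6, -0.6]
gripper_width: 91.0
gripper_force: 0.0
```

Run:
```python
from h import *
im,c=grab("wrist","w6");print(env.state()["ee_pos"]);print(*moulds(im,c,near=[(647,-56)]),sep="\n")
print("placed",*moulds(im,c,z=37,near=[(500,-219),(501,-309)]))
plan((647.6,-56.4,110,77),(647.6,-56.4,12,77),mm=55)
```

```text
[ 517.74113754 -129.27284877  236.76117769]
([647.7, -56.5], 28.7, 77.8, 46.1, np.float64(0.77))
placed
8 [[0.0327, -0.0178, 0.0317, -0.318], [0.0352, -0.0122, 0.0317, -0.318], [0.0367, -0.0062, 0.0317, -0.318], [0.0372, 0.0, 0.0317, -0.318], [0.0367, 0.0062, 0.0317, -0.318], [0.0352, 0.0122, 0.0317, -0.318], [0.0327, 0.0178, 0.0317, -0.318], [0.0293, 0.023, 0.0317, -0.318]]
2 x [0.0, 0.0, 0.098, 0.0]
```

View pics/w6.png

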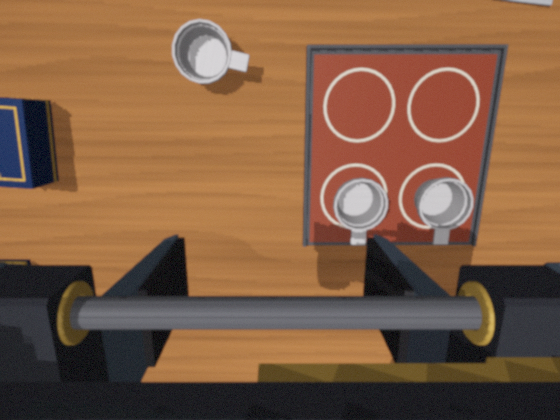

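Wrist view: the two placed moulds are at (360,204) and (443,202), in their circles with tabs toward the front. M1 is unmoved at (203,52).

Request:
{"op": "send_rows", "data": {
  "motion": [
    {"tx": 0.0327,"ty": -0.018,"tz": 0.032,"rx": 0,"ry": 0,"rz": -0.319,"gripper": -1},
    {"tx": 0.035,"ty": -0.012,"tz": 0.032,"rx": 0,"ry": 0,"rz": -0.319,"gripper": -1},
    {"tx": 0.0367,"ty": -0.006,"tz": 0.032,"rx": 0,"ry": 0,"rz": -0.319,"gripper": -1},
    {"tx": 0.037,"ty": 0,"tz": 0.032,"rx": 0,"ry": 0,"rz": -0.319,"gripper": -1},
    {"tx": 0.0367,"ty": 0.006,"tz": 0.032,"rx": 0,"ry": 0,"rz": -0.319,"gripper": -1},
    {"tx": 0.035,"ty": 0.012,"tz": 0.032,"rx": 0,"ry": 0,"rz": -0.319,"gripper": -1},
    {"tx": 0.0327,"ty": 0.018,"tz": 0.032,"rx": 0,"ry": 0,"rz": -0.319,"gripper": -1},
    {"tx": 0.0293,"ty": 0.023,"tz": 0.032,"rx": 0,"ry": 0,"rz": -0.319,"gripper": -1},
    {"tx": 0,"ty": 0,"tz": 0.04,"rx": 0,"ry": 0,"rz": 0,"gripper": -1},
    {"tx": 0,"ty": 0,"tz": 0,"rx": 0,"ry": 0,"rz": 0,"gripper": -1},
    {"tx": 0,"ty": 0,"tz": 0,"rx": 0,"ry": 0,"rz": 0,"gripper": -1}
  ]
}}

```text
time_s: 25.02
ee_pos: [647.9, -57.0, 89.8]
ee_rot: [-180.0, 0.0, 77.1]
force: [0.3, 0.2, 0.4]
gripper_width: 91.3
gripper_force: 0.0
```

Request:
{"op": "send_rows", "data": {
  "motion": [
    {"tx": 0,"ty": 0,"tz": 0.09,"rx": 0,"ry": 0,"rz": 0,"gripper": -1},
    {"tx": 0,"ty": 0,"tz": 0.04,"rx": 0,"ry": 0,"rz": 0,"gripper": -1},
    {"tx": 0,"ty": 0,"tz": 0.024,"rx": 0,"ry": 0,"rz": 0,"gripper": -1},
    {"tx": 0,"ty": 0,"tz": 0,"rx": 0,"ry": 0,"rz": 0,"gripper": 1},
    {"tx": 0,"ty": 0,"tz": 0,"rx": 0,"ry": 0,"rz": 0,"gripper": 1},
    {"tx": 0,"ty": 0,"tz": 0,"rx": 0,"ry": 0,"rz": 0,"gripper": 1},
    {"tx": 0,"ty": 0,"tz": 0,"rx": 0,"ry": 0,"rz": 0,"gripper": 1},
    {"tx": 0,"ty": 0,"tz": 0,"rx": 0,"ry": 0,"rz": 0,"gripper": 1}
  ]
}}

```text
time_s: 26.02
ee_pos: [648.4, -55.9, 13.8]
ee_rot: [179.9, -0.0, 77.2]
force: [0.1, 1.1, 3.9]
gripper_width: 55.2
gripper_force: 15.0
```

Run:
```python
from h import *
s=env.state();z=s["ee_pos"][2]
plan((647.6,-56.4,90,77),(600.2,-217.8,90,0.8),(600.2,-217.8,z+8,0.8),mm=62)
```

```text
2 x [-0.0007, -0.0007, -0.0762, 0.0039]
8 [[-0.042, -0.0025, -0.0, 0.3175], [-0.0418, 0.0045, -0.0, 0.3175], [-0.0405, 0.0114, -0.0, 0.3175], [-0.038, 0.0179, -0.0, 0.3175], [-0.0346, 0.024, -0.0, 0.3175], [-0.0301, 0.0293, -0.0, 0.3175], [-0.0248, 0.0339, -0.0, 0.3175], [-0.0189, 0.0376, -0.0, 0.3175]]
2 x [0.0, 0.0, 0.0682, -0.0]
```

Request:
{"op": "send_rows", "data": {
  "motion": [
    {"tx": 0,"ty": 0,"tz": -0.076,"rx": 0,"ry": 0,"rz": 0,"gripper": 1},
    {"tx": 0,"ty": 0,"tz": -0.076,"rx": 0,"ry": 0,"rz": 0,"gripper": 1},
    {"tx": -0.042,"ty": -0.0025,"tz": 0,"rx": 0,"ry": 0,"rz": 0.318,"gripper": 1},
    {"tx": -0.042,"ty": 0.0045,"tz": 0,"rx": 0,"ry": 0,"rz": 0.318,"gripper": 1},
    {"tx": -0.0405,"ty": 0.0115,"tz": 0,"rx": 0,"ry": 0,"rz": 0.318,"gripper": 1},
    {"tx": -0.038,"ty": 0.018,"tz": 0,"rx": 0,"ry": 0,"rz": 0.318,"gripper": 1},
    {"tx": -0.0345,"ty": 0.024,"tz": 0,"rx": 0,"ry": 0,"rz": 0.318,"gripper": 1},
    {"tx": -0.03,"ty": 0.0295,"tz": 0,"rx": 0,"ry": 0,"rz": 0.318,"gripper": 1},
    {"tx": -0.025,"ty": 0.034,"tz": 0,"rx": 0,"ry": 0,"rz": 0.318,"gripper": 1},
    {"tx": -0.019,"ty": 0.0375,"tz": 0,"rx": 0,"ry": 0,"rz": 0.318,"gripper": 1},
    {"tx": 0,"ty": 0,"tz": 0.06,"rx": 0,"ry": 0,"rz": 0,"gripper": 1},
    {"tx": 0,"ty": 0,"tz": 0.05,"rx": 0,"ry": 0,"rz": 0,"gripper": 1}
  ]
}}

```text
time_s: 27.52
ee_pos: [600.7, -217.9, 33.0]
ee_rot: [-180.0, 0.0, 0.9]
force: [0.5, -0.2, -1.2]
gripper_width: 55.4
gripper_force: 15.0
```

Request:
{"op": "send_rows", "data": {
  "motion": [
    {"tx": 0,"ty": 0,"tz": 0,"rx": 0,"ry": 0,"rz": 0,"gripper": 1},
    {"tx": 0,"ty": 0,"tz": 0,"rx": 0,"ry": 0,"rz": 0,"gripper": 1}
  ]
}}

```text
time_s: 27.78
ee_pos: [601.7, -217.7, 34.7]
ee_rot: [180.0, -0.1, 0.9]
force: [1.1, -0.2, -0.5]
gripper_width: 55.8
gripper_force: 15.0
```

Target z is 18.8, so down 16.

Request:
{"op": "send_rows", "data": {
  "motion": [
    {"tx": -0.001,"ty": 0,"tz": 0.018,"rx": 0,"ry": 0,"rz": 0,"gripper": 1},
    {"tx": 0,"ty": 0,"tz": 0.01,"rx": 0,"ry": 0,"rz": 0,"gripper": 1},
    {"tx": 0,"ty": 0,"tz": 0.004,"rx": 0,"ry": 0,"rz": 0,"gripper": 1},
    {"tx": 0,"ty": 0,"tz": 0,"rx": 0,"ry": 0,"rz": 0,"gripper": 1}
  ]
}}

```text
time_s: 28.28
ee_pos: [600.5, -217.5, 18.8]
ee_rot: [-180.0, -0.0, 0.9]
force: [-1.7, 1.3, 5.0]
gripper_width: 55.3
gripper_force: 15.0
```

Request:
{"op": "send_rows", "data": {
  "motion": [
    {"tx": 0,"ty": 0,"tz": 0,"rx": 0,"ry": 0,"rz": 0,"gripper": -0.65},
    {"tx": 0,"ty": 0,"tz": 0,"rx": 0,"ry": 0,"rz": 0,"gripper": -0.65},
    {"tx": 0,"ty": 0,"tz": -0.05,"rx": 0,"ry": 0,"rz": 0,"gripper": -0.65},
    {"tx": 0,"ty": 0,"tz": -0.1,"rx": 0,"ry": 0,"rz": 0,"gripper": -1},
    {"tx": -0.05,"ty": 0,"tz": -0.1,"rx": 0,"ry": 0,"rz": 0,"gripper": -1},
    {"tx": -0.08,"ty": 0,"tz": -0.09,"rx": 0,"ry": 0,"rz": 0,"gripper": -1},
    {"tx": -0.08,"ty": 0.03,"tz": -0.08,"rx": 0,"ry": 0,"rz": 0,"gripper": -1},
    {"tx": -0.08,"ty": 0.03,"tz": -0.08,"rx": 0,"ry": 0,"rz": 0,"gripper": -1},
    {"tx": -0.05,"ty": 0.03,"tz": 0,"rx": 0,"ry": 0,"rz": 0.03,"gripper": -1},
    {"tx": 0,"ty": 0,"tz": 0,"rx": 0,"ry": 0,"rz": 0,"gripper": -1},
    {"tx": 0,"ty": 0,"tz": 0,"rx": 0,"ry": 0,"rz": 0,"gripper": -1}
  ]
}}

```text
time_s: 29.65
ee_pos: [431.7, -265.1, 267.5]
ee_rot: [-180.0, 0.0, 0.0]
force: [-0.6, -0.1, 0.0]
gripper_width: 91.4
gripper_force: 0.0
```

```bash
cat >> h.py <<'E'
def tmoulds(im,c,near,z=37):
    """moulds on the tray: grey mask cut to within 50mm of each spot"""
    out=[]
    for n in near:
        m=np.zeros(im.shape[:2],np.uint8);q=np.array([proj(c,(n[0]+50*np.cos(t),n[1]+43*np.sin(t),z)) for t in np.linspace(0,6.28,60)]).astype(np.int32)
        cv2.fillPoly(m,[q],255);i2=np.full_like(im,0);i2[m>0]=im[m>0]
        hsv=cv2.cvtColor(i2,cv2.COLOR_BGR2HSV);g=cv2.inRange(hsv,(0,0,70),(180,60,255));g=cv2.morphologyEx(g,cv2.MORPH_OPEN,np.ones((4,4)))
        i3=np.zeros_like(im);i3[g>0]=(200,200,200);out.append(moulds(i3,c,z,[n]))
    return out
E
python3 - <<'E'
from h import *
im,c=grab("wrist","w7");s=env.state();print(s["ee_pos"])
N=[(500.1,-219.2),(501.3,-309.4),(600.2,-217.8)]
print(*tmoulds(im,c,N),sep="\n")
plan((500,260,250,0))
E
```

```text
[ 431.91487261 -264.92153787  267.302717  ]
[([496.5, -219.0], 30.0, 3.2, 44.4, np.float64(0.61))]
[([505.4, -335.9], 28.5, -1.4, 44.8, np.float64(0.49))]
[([600.2, -218.4], 29.4, 1.4, 46.5, np.float64(0.39))]
9 x [0.0152, -0.1166, 0.0038, 0.0002]
```

View pics/w7.png

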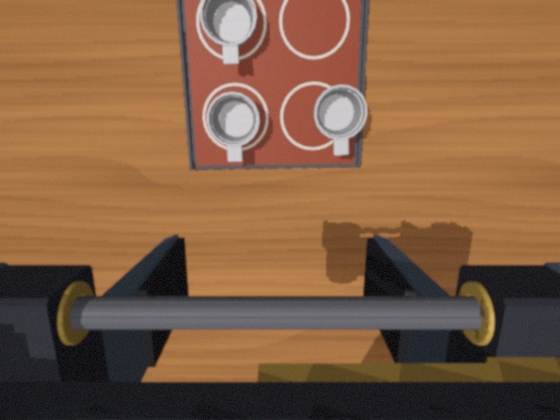

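One mould was knocked aside: it sits at (340,112), off its circle centred near (312,115), at about (505,-336). I'll put it back.

Run:
```python
from h import *
im=cv2.imread("pics/w7.png");
_,c=grab("wrist")
print(*tmoulds(im,c,[(505,-336)]),onz(c,340,111,37.5),onz(c,341,146,37))
plan((503.5,-335,100,-1),(503.5,-335,19,-1))
```

```text
[([505.2, -336.0], 28.9, 87.9, 48.7, np.float64(0.58))] [ 507.8547971  -334.32799309   37.5       ] [ 470.80616367 -337.32996036   37.        ]
4 [[0.0357, 0.0351, 0.0836, 0.0089], [0.0359, 0.035, 0.0836, 0.0089], [0.036, 0.0348, 0.0836, 0.0089], [0.0362, 0.0346, 0.0836, 0.0089]]
2 x [0.0, -0.0, 0.081, 0.0]
```

Request:
{"op": "send_rows", "data": {
  "motion": [
    {"tx": 0.0368,"ty": 0.0353,"tz": 0.0836,"rx": 0,"ry": 0,"rz": -0.007,"gripper": -0.8},
    {"tx": 0.0368,"ty": 0.0353,"tz": 0.0836,"rx": 0,"ry": 0,"rz": -0.007,"gripper": -0.8},
    {"tx": 0.0368,"ty": 0.0353,"tz": 0.0836,"rx": 0,"ry": 0,"rz": -0.007,"gripper": -0.8},
    {"tx": 0.0368,"ty": 0.0353,"tz": 0.0836,"rx": 0,"ry": 0,"rz": -0.007,"gripper": -0.8},
    {"tx": 0,"ty": 0,"tz": 0,"rx": 0,"ry": 0,"rz": 0,"gripper": -0.8},
    {"tx": 0,"ty": 0,"tz": 0.09,"rx": 0,"ry": 0,"rz": 0,"gripper": -0.8},
    {"tx": 0,"ty": 0,"tz": 0.05,"rx": 0,"ry": 0,"rz": 0,"gripper": -0.8},
    {"tx": 0,"ty": 0,"tz": 0.02,"rx": 0,"ry": 0,"rz": 0,"gripper": -0.8},
    {"tx": 0,"ty": 0,"tz": 0,"rx": 0,"ry": 0,"rz": 0,"gripper": 1},
    {"tx": 0,"ty": 0,"tz": 0,"rx": 0,"ry": 0,"rz": 0,"gripper": 1},
    {"tx": 0,"ty": 0,"tz": 0,"rx": 0,"ry": 0,"rz": 0,"gripper": 1},
    {"tx": 0,"ty": 0,"tz": 0,"rx": 0,"ry": 0,"rz": 0,"gripper": 1}
  ]
}}

```text
time_s: 31.25
ee_pos: [506.1, -335.8, 22.2]
ee_rot: [179.9, -0.1, 0.8]
force: [-0.0, 0.8, 6.4]
gripper_width: 55.5
gripper_force: 15.0
```

Request:
{"op": "send_rows", "data": {
  "motion": [
    {"tx": 0,"ty": 0,"tz": -0.02,"rx": 0,"ry": 0,"rz": 0,"gripper": 1},
    {"tx": -0.005,"ty": -0.026,"tz": 0,"rx": 0,"ry": 0,"rz": 0,"gripper": 1},
    {"tx": -0.004,"ty": -0.027,"tz": 0,"rx": 0,"ry": 0,"rz": 0,"gripper": 1},
    {"tx": 0,"ty": 0,"tz": 0,"rx": 0,"ry": 0,"rz": 0,"gripper": 1},
    {"tx": 0,"ty": 0,"tz": 0.01,"rx": 0,"ry": 0,"rz": 0,"gripper": 1},
    {"tx": 0,"ty": 0,"tz": 0.01,"rx": 0,"ry": 0,"rz": 0,"gripper": 1},
    {"tx": 0,"ty": 0,"tz": 0,"rx": 0,"ry": 0,"rz": 0,"gripper": 1}
  ]
}}

```text
time_s: 32.12
ee_pos: [500.8, -309.3, 21.3]
ee_rot: [180.0, -0.0, 0.8]
force: [0.3, 1.6, 5.5]
gripper_width: 55.1
gripper_force: 15.0
```

Release, rise, look again.

Request:
{"op": "send_rows", "data": {
  "motion": [
    {"tx": 0,"ty": 0,"tz": 0,"rx": 0,"ry": 0,"rz": 0,"gripper": -0.65},
    {"tx": 0,"ty": 0,"tz": 0,"rx": 0,"ry": 0,"rz": 0,"gripper": -0.65},
    {"tx": 0,"ty": 0,"tz": -0.05,"rx": 0,"ry": 0,"rz": 0,"gripper": -0.65},
    {"tx": 0,"ty": 0,"tz": -0.1,"rx": 0,"ry": 0,"rz": 0,"gripper": -1},
    {"tx": 0,"ty": -0.03,"tz": -0.1,"rx": 0,"ry": 0,"rz": 0,"gripper": -1},
    {"tx": 0,"ty": -0.03,"tz": -0.1,"rx": 0,"ry": 0,"rz": 0,"gripper": -1},
    {"tx": -0.02,"ty": -0.03,"tz": -0.1,"rx": 0,"ry": 0,"rz": 0,"gripper": -1},
    {"tx": -0.02,"ty": 0,"tz": -0.04,"rx": 0,"ry": 0,"rz": 0.03,"gripper": -1},
    {"tx": 0,"ty": 0,"tz": 0,"rx": 0,"ry": 0,"rz": 0,"gripper": -1},
    {"tx": 0,"ty": 0,"tz": 0,"rx": 0,"ry": 0,"rz": 0,"gripper": -1}
  ]
}}

```text
time_s: 33.38
ee_pos: [479.4, -264.2, 264.2]
ee_rot: [-179.9, 0.1, -0.1]
force: [0.2, -0.0, -0.6]
gripper_width: 91.1
gripper_force: 0.0
```

Run:
```python
from h import *
im,c=grab("wrist","w8");s=env.state();print(s["ee_pos"])
N=[(500.1,-219.2),(501.3,-309.4),(600.2,-217.8)]
for n in (0,20):
  for p in N: pass
print(*tmoulds(im,c,N),sep="\n")
print(*[onz(c,*q,37) for q in ()])
plan((500,260,250,0))
```

```text
[ 479.41772694 -264.2016815   263.86357363]
[([497.3, -220.1], 29.1, 1.4, 48.0, np.float64(0.64))]
[([499.4, -311.5], 29.0, 3.0, 49.2, np.float64(0.63))]
[([601.3, -218.4], 30.2, 0.3, 48.1, np.float64(0.55))]

9 x [0.0045, -0.1165, 0.0031, -0.0002]
```

View pics/w8.png

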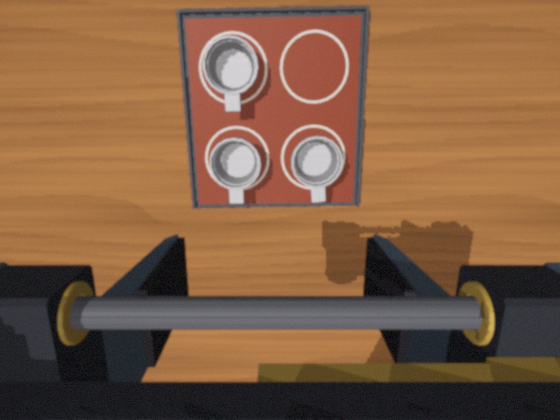

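All three moulds are now in their circles at (235,160), (313,160) and (230,67), tabs to the front. Next, the chocolates; I've used my picture views, so checks are numeric from here.

Request:
{"op": "send_rows", "data": {
  "motion": [
    {"tx": 0.0045,"ty": -0.1165,"tz": 0.003,"rx": 0,"ry": 0,"rz": 0,"gripper": -0.2},
    {"tx": 0.0045,"ty": -0.1165,"tz": 0.003,"rx": 0,"ry": 0,"rz": 0,"gripper": -0.2},
    {"tx": 0.0045,"ty": -0.1165,"tz": 0.003,"rx": 0,"ry": 0,"rz": 0,"gripper": -0.2},
    {"tx": 0.0045,"ty": -0.1165,"tz": 0.003,"rx": 0,"ry": 0,"rz": 0,"gripper": -0.2},
    {"tx": 0.0045,"ty": -0.1165,"tz": 0.003,"rx": 0,"ry": 0,"rz": 0,"gripper": -0.2},
    {"tx": 0.0045,"ty": -0.1165,"tz": 0.003,"rx": 0,"ry": 0,"rz": 0,"gripper": -0.2},
    {"tx": 0.0045,"ty": -0.1165,"tz": 0.003,"rx": 0,"ry": 0,"rz": 0,"gripper": -0.2},
    {"tx": 0.0045,"ty": -0.1165,"tz": 0.003,"rx": 0,"ry": 0,"rz": 0,"gripper": -0.2},
    {"tx": 0.0045,"ty": -0.1165,"tz": 0.003,"rx": 0,"ry": 0,"rz": 0,"gripper": -0.2},
    {"tx": 0,"ty": 0,"tz": 0,"rx": 0,"ry": 0,"rz": 0,"gripper": -0.2},
    {"tx": 0,"ty": 0,"tz": 0,"rx": 0,"ry": 0,"rz": 0,"gripper": -0.2}
  ]
}}

```text
time_s: 34.8
ee_pos: [500.1, 259.4, 250.7]
ee_rot: [179.9, 0.1, -0.0]
force: [-0.3, 0.2, -0.1]
gripper_width: 55.1
gripper_force: 0.0
```

```bash
cat >> h.py <<'E'
def chocs(im,c,cen,z=76,rad=(75,26),thr=75):
    """dark brown blobs on plane z within a box round cen"""
    hsv=cv2.cvtColor(im,cv2.COLOR_BGR2HSV);g=cv2.inRange(hsv,(0,60,0),(20,255,thr))
    m=np.zeros_like(g);x,y=cen;q=np.array([proj(c,(x+a*rad[0],y+b*rad[1],z)) for a,b in((-1,-1),(1,-1),(1,1),(-1,1))]).astype(np.int32)
    cv2.fillPoly(m,[q],255);g&=m;out=[]
    for k in cv2.findContours(g,cv2.RETR_EXTERNAL,cv2.CHAIN_APPROX_NONE)[0]:
        if cv2.contourArea(k)<40: continue
        w=np.array([onz(c,u,v,z)[:2] for u,v in k[:,0]],np.float32);r=cv2.minAreaRect(w)
        out.append(tuple(np.round(np.ravel([*r[0],*r[1],r[2]]),1).tolist()))
    return out
E
python3 - <<'E'
from h import *
im,c=grab("wrist","w9");s=env.state();print(s["ee_pos"],s["gripper_width"])
print(redblob(im),[onz(c,*b[2],38).round(1) for b in redblob(im)])
for t in (50,65,80): print(t,*chocs(im,c,(538.4,263.7),thr=t),sep="\n")
# profile along the tin axis at choc tops
hsv=cv2.cvtColor(im,cv2.COLOR_BGR2HSV);a=np.radians(-1.85)
print([(d,int(hsv[tuple(np.round(proj(c,(538.4+d*np.cos(a),263.7+d*np.sin(a),76))).astype(int)[::-1])][2])) for d in range(-75,76,3)])
print([(d,int(hsv[tuple(np.round(proj(c,(523.4-d*np.sin(a),264.2+d*np.cos(a),76))).astype(int)[::-1])][2])) for d in range(-36,37,2)])
E
```

```text
[500.28527355 258.87195612 251.13650755] 54.59563860455432
[(137, [220, 245, 12, 15], [225.2, 251.7])] [array([421.1, 315.9,  38. ])]
50
65
(507.2, 260.5, 18.6, 4.0, 89.9)
80
(507.1, 260.4, 20.6, 7.7, 83.8)
(535.4, 260.0, 19.1, 3.8, 89.9)
[(-75, 185), (-72, 195), (-69, 216), (-66, 214), (-63, 209), (-60, 214), (-57, 200), (-54, 94), (-51, 94), (-48, 96), (-45, 95), (-42, 94), (-39, 96), (-36, 96), (-33, 60), (-30, 48), (-27, 133), (-24, 89), (-21, 95), (-18, 93), (-15, 95), (-12, 96), (-9, 96), (-6, 91), (-3, 58), (0, 136), (3, 185), (6, 93), (9, 93), (12, 96), (15, 95), (18, 95), (21, 95), (24, 94), (27, 79), (30, 179), (33, 126), (36, 88), (39, 90), (42, 96), (45, 95), (48, 94), (51, 96), (54, 93), (57, 153), (60, 215), (63, 216), (66, 217), (69, 174), (72, 217), (75, 215)]
[(-36, 147), (-34, 159), (-32, 153), (-30, 151), (-28, 143), (-26, 143), (-24, 190), (-22, 167), (-20, 183), (-18, 182), (-16, 143), (-14, 81), (-12, 90), (-10, 94), (-8, 93), (-6, 91), (-4, 91), (-2, 91), (0, 95), (2, 96), (4, 99), (6, 98), (8, 195), (10, 234), (12, 237), (14, 235), (16, 206), (18, 180), (20, 198), (22, 205), (24, 185), (26, 170), (28, 213), (30, 222), (32, 215), (34, 189), (36, 186)]
```

Run:
```python
from h import *
im=cv2.imread("pics/w9.png");_,c=grab("wrist")
for t in (105,115): print(t,*chocs(im,c,(538.4,262),thr=t),sep="\n")
it,ct=grab("top");print("top",*chocs(it,ct,(538.4,262),thr=110),sep="\n")
```

```text
105
(510.8, 259.6, 21.2, 53.5, 89.3)
(553.7, 258.0, 21.6, 23.1, 89.4)
(583.4, 264.8, 22.0, 22.1, 89.0)
115
(511.3, 259.6, 21.3, 54.3, 89.3)
(554.1, 258.0, 21.6, 23.9, 89.4)
(583.4, 265.3, 22.9, 22.1, 89.0)
top
```

Run:
```python
from h import *
im=cv2.imread("pics/w9.png");_,c=grab("wrist")
for x,y in((493.5,262),(523.4,262),(553.7,262),(583.4,262)):
    print(*chocs(im,c,(x,y),thr=110,rad=(13.5,26)))
plan((583,264.6,120,-1.8),(583,264.6,64,-1.8))
```

```text
(496.0, 259.9, 20.9, 23.3, 89.8)
(524.2, 259.3, 21.4, 27.1, 89.8)
(554.1, 257.7, 21.6, 23.2, 89.3)
(583.7, 265.0, 22.5, 22.3, 86.5)
3 [[0.0549, -0.0042, 0.0881, 0.0182], [0.0549, -0.0047, 0.0881, 0.0182], [0.0548, -0.0052, 0.0881, 0.0182]]
1 x [0.0, -0.0, 0.112, -0.0]
```

Request:
{"op": "send_rows", "data": {
  "motion": [
    {"tx": 0.055,"ty": -0.0045,"tz": 0.088,"rx": 0,"ry": 0,"rz": 0.018,"gripper": -0.1},
    {"tx": 0.055,"ty": -0.005,"tz": 0.088,"rx": 0,"ry": 0,"rz": 0.018,"gripper": -0.1},
    {"tx": 0.055,"ty": -0.0055,"tz": 0.088,"rx": 0,"ry": 0,"rz": 0.018,"gripper": -0.1},
    {"tx": 0,"ty": 0,"tz": 0,"rx": 0,"ry": 0,"rz": 0,"gripper": -0.1},
    {"tx": 0,"ty": 0,"tz": 0.08,"rx": 0,"ry": 0,"rz": 0,"gripper": -0.1},
    {"tx": 0,"ty": 0,"tz": 0.034,"rx": 0,"ry": 0,"rz": 0,"gripper": -0.1},
    {"tx": 0,"ty": 0,"tz": 0,"rx": 0,"ry": 0,"rz": 0,"gripper": -0.1},
    {"tx": 0,"ty": 0,"tz": 0,"rx": 0,"ry": 0,"rz": 0,"gripper": 1},
    {"tx": 0,"ty": 0,"tz": 0,"rx": 0,"ry": 0,"rz": 0,"gripper": 1},
    {"tx": 0,"ty": 0,"tz": 0,"rx": 0,"ry": 0,"rz": 0,"gripper": 1},
    {"tx": 0,"ty": 0,"tz": 0,"rx": 0,"ry": 0,"rz": 0,"gripper": 1}
  ],
  "grip_force": 12
}}

```text
time_s: 36.38
ee_pos: [583.5, 266.8, 64.2]
ee_rot: [-180.0, -0.1, -1.7]
force: [0.0, -0.2, 4.3]
gripper_width: 23.9
gripper_force: 12.0
```

Run:
```python
from h import *
plan((583,265,120,-1.8),(600.4,-218,120,0.8),(600.4,-218,42,0.8),mm=61)
```

```text
1 x [-0.0008, 0.0036, -0.1116, 0.0045]
8 [[0.0081, 0.1206, -0.0, -0.0108], [0.0075, 0.1206, -0.0, -0.0108], [0.0068, 0.1206, -0.0, -0.0108], [0.0061, 0.1207, -0.0, -0.0108], [0.0054, 0.1207, -0.0, -0.0108], [0.0047, 0.1207, -0.0, -0.0108], [0.004, 0.1208, -0.0, -0.0108], [0.0033, 0.1208, -0.0, -0.0108]]
2 x [0.0, 0.0, 0.078, -0.0]
```

Request:
{"op": "send_rows", "data": {
  "motion": [
    {"tx": 0,"ty": 0.0036,"tz": -0.056,"rx": 0,"ry": 0,"rz": 0,"gripper": 1},
    {"tx": 0,"ty": 0,"tz": -0.056,"rx": 0,"ry": 0,"rz": 0,"gripper": 1},
    {"tx": 0.008,"ty": 0.1206,"tz": 0,"rx": 0,"ry": 0,"rz": -0.011,"gripper": 1},
    {"tx": 0.0075,"ty": 0.1206,"tz": 0,"rx": 0,"ry": 0,"rz": -0.011,"gripper": 1},
    {"tx": 0.007,"ty": 0.1206,"tz": 0,"rx": 0,"ry": 0,"rz": -0.011,"gripper": 1},
    {"tx": 0.006,"ty": 0.1206,"tz": 0,"rx": 0,"ry": 0,"rz": -0.011,"gripper": 1},
    {"tx": 0.0055,"ty": 0.1206,"tz": 0,"rx": 0,"ry": 0,"rz": -0.011,"gripper": 1},
    {"tx": 0.0045,"ty": 0.1206,"tz": 0,"rx": 0,"ry": 0,"rz": -0.011,"gripper": 1},
    {"tx": 0.004,"ty": 0.1206,"tz": 0,"rx": 0,"ry": 0,"rz": -0.011,"gripper": 1},
    {"tx": 0.0035,"ty": 0.1206,"tz": 0,"rx": 0,"ry": 0,"rz": -0.011,"gripper": 1},
    {"tx": 0,"ty": 0,"tz": 0,"rx": 0,"ry": 0,"rz": 0,"gripper": 1},
    {"tx": 0,"ty": 0,"tz": 0,"rx": 0,"ry": 0,"rz": 0,"gripper": 1}
  ]
}}

```text
time_s: 37.88
ee_pos: [601.3, -217.5, 118.8]
ee_rot: [-179.9, 0.0, 0.9]
force: [0.3, -0.4, -0.4]
gripper_width: 23.7
gripper_force: 12.0
```

Request:
{"op": "send_rows", "data": {
  "motion": [
    {"tx": -0.002,"ty": 0.001,"tz": 0.08,"rx": 0,"ry": 0,"rz": 0,"gripper": 1},
    {"tx": 0,"ty": 0,"tz": 0.05,"rx": 0,"ry": 0,"rz": 0,"gripper": 1},
    {"tx": 0,"ty": 0,"tz": 0.021,"rx": 0,"ry": 0,"rz": 0,"gripper": 1},
    {"tx": 0,"ty": 0,"tz": 0,"rx": 0,"ry": 0,"rz": 0,"gripper": 1},
    {"tx": 0,"ty": 0,"tz": 0,"rx": 0,"ry": 0,"rz": 0,"gripper": 1}
  ]
}}

```text
time_s: 38.5
ee_pos: [601.7, -218.2, 45.0]
ee_rot: [179.9, -0.1, 1.0]
force: [-0.1, -0.7, 0.8]
gripper_width: 24.1
gripper_force: 12.0
```

Request:
{"op": "send_rows", "data": {
  "motion": [
    {"tx": -0.002,"ty": 0,"tz": 0.006,"rx": 0,"ry": 0,"rz": 0,"gripper": 1},
    {"tx": 0,"ty": 0,"tz": 0,"rx": 0,"ry": 0,"rz": 0,"gripper": 1},
    {"tx": 0,"ty": 0,"tz": 0,"rx": 0,"ry": 0,"rz": 0,"gripper": 0},
    {"tx": 0,"ty": 0,"tz": 0,"rx": 0,"ry": 0,"rz": 0,"gripper": 0},
    {"tx": 0,"ty": 0,"tz": -0.1,"rx": 0,"ry": 0,"rz": 0,"gripper": 0},
    {"tx": 0,"ty": 0,"tz": -0.1,"rx": 0,"ry": 0,"rz": 0,"gripper": -0.1},
    {"tx": -0.08,"ty": 0,"tz": -0.1,"rx": 0,"ry": 0,"rz": 0,"gripper": -0.1},
    {"tx": -0.05,"ty": 0,"tz": -0.1,"rx": 0,"ry": 0,"rz": 0,"gripper": -0.1},
    {"tx": 0,"ty": 0,"tz": 0,"rx": 0,"ry": 0,"rz": 0,"gripper": -0.1},
    {"tx": 0,"ty": 0,"tz": 0,"rx": 0,"ry": 0,"rz": 0,"gripper": -0.1}
  ]
}}

```text
time_s: 39.75
ee_pos: [535.4, -219.4, 239.1]
ee_rot: [-180.0, 0.0, 1.0]
force: [0.7, 0.8, 0.0]
gripper_width: 50.2
gripper_force: 0.0
```

Run:
```python
from h import *
im,c=grab("wrist","w10");s=env.state();print(s["ee_pos"])
print(chocs(im,c,(600.4,-218),z=38,rad=(28,28),thr=110))
print(*tmoulds(im,c,[(498.5,-219.2),(500.5,-309.8),(600.2,-217.8)]),sep="\n")
plan((494.5,260.2,140,-1.8),(494.5,260.2,64,-1.8),mm=61)
```

```text
[ 535.30117239 -219.23654638  238.11561512]
[(599.8, -218.8, 21.4, 21.2, 0.9)]
[([497.5, -220.5], 29.1, -20.0, 45.8, np.float64(0.61))]
[([499.8, -310.8], 29.0, 7.8, 46.3, np.float64(0.69))]
[([598.9, -218.9], 28.8, -9.4, 45.9, np.float64(0.56))]
9 [[-0.0072, -0.1067, 0.0218, 0.0103], [-0.0078, -0.1066, 0.0218, 0.0103], [-0.0084, -0.1066, 0.0218, 0.0103], [-0.009, -0.1065, 0.0218, 0.0103], [-0.0095, -0.1065, 0.0218, 0.0103], [-0.0101, -0.1064, 0.0218, 0.0103], [-0.0107, -0.1064, 0.0218, 0.0103], [-0.0113, -0.1063, 0.0218, 0.0103], [-0.0118, -0.1063, 0.0218, 0.0103]]
2 x [0.0, -0.0, 0.076, -0.0]
```

Request:
{"op": "send_rows", "data": {
  "motion": [
    {"tx": -0.007,"ty": -0.1065,"tz": 0.022,"rx": 0,"ry": 0,"rz": 0.01,"gripper": -0.1},
    {"tx": -0.008,"ty": -0.1065,"tz": 0.022,"rx": 0,"ry": 0,"rz": 0.01,"gripper": -0.1},
    {"tx": -0.0085,"ty": -0.1065,"tz": 0.022,"rx": 0,"ry": 0,"rz": 0.01,"gripper": -0.1},
    {"tx": -0.009,"ty": -0.1065,"tz": 0.022,"rx": 0,"ry": 0,"rz": 0.01,"gripper": -0.1},
    {"tx": -0.0095,"ty": -0.1065,"tz": 0.022,"rx": 0,"ry": 0,"rz": 0.01,"gripper": -0.1},
    {"tx": -0.01,"ty": -0.1065,"tz": 0.022,"rx": 0,"ry": 0,"rz": 0.01,"gripper": -0.1},
    {"tx": -0.0105,"ty": -0.1065,"tz": 0.022,"rx": 0,"ry": 0,"rz": 0.01,"gripper": -0.1},
    {"tx": -0.0115,"ty": -0.1065,"tz": 0.022,"rx": 0,"ry": 0,"rz": 0.01,"gripper": -0.1},
    {"tx": -0.012,"ty": -0.1065,"tz": 0.022,"rx": 0,"ry": 0,"rz": 0.01,"gripper": -0.1},
    {"tx": 0,"ty": 0,"tz": 0,"rx": 0,"ry": 0,"rz": 0,"gripper": -0.1},
    {"tx": 0,"ty": 0,"tz": 0,"rx": 0,"ry": 0,"rz": 0,"gripper": -0.1}
  ]
}}

```text
time_s: 41.18
ee_pos: [494.0, 259.5, 139.0]
ee_rot: [179.9, 0.1, -1.7]
force: [0.6, -0.3, -0.5]
gripper_width: 50.1
gripper_force: 0.0
```

Run:
```python
from h import *
im,c=grab("wrist","w11");s=env.state();print(s["ee_pos"],s["ee_rot"])
for x,y in((493.5,262),(523.4,262),(553.7,262)): print(*chocs(im,c,(x,y),thr=110,rad=(13.5,26)))
```

```text
[494.33451696 259.03733655 139.53561096] [ 1.79912737e+02  9.62885233e-02 -1.74949106e+00]
(495.4, 260.6, 22.0, 23.6, 88.3)
(523.7, 260.4, 22.6, 27.5, 88.3)
(552.4, 258.3, 22.4, 23.6, 83.0)
```

Request:
{"op": "send_rows", "data": {
  "motion": [
    {"tx": 0,"ty": -0.002,"tz": 0.09,"rx": 0,"ry": 0,"rz": 0,"gripper": -0.1},
    {"tx": 0,"ty": 0,"tz": 0.061,"rx": 0,"ry": 0,"rz": 0,"gripper": -0.1},
    {"tx": 0,"ty": 0,"tz": 0,"rx": 0,"ry": 0,"rz": 0,"gripper": -0.1},
    {"tx": 0,"ty": 0,"tz": 0,"rx": 0,"ry": 0,"rz": 0,"gripper": 1},
    {"tx": 0,"ty": 0,"tz": 0,"rx": 0,"ry": 0,"rz": 0,"gripper": 1},
    {"tx": 0,"ty": 0,"tz": 0,"rx": 0,"ry": 0,"rz": 0,"gripper": 1},
    {"tx": 0,"ty": 0,"tz": 0,"rx": 0,"ry": 0,"rz": 0,"gripper": 1}
  ]
}}

```text
time_s: 42.1
ee_pos: [495.3, 261.2, 66.2]
ee_rot: [-180.0, -0.1, -1.7]
force: [-0.4, -1.0, 5.2]
gripper_width: 24.2
gripper_force: 12.0
```

Run:
```python
from h import *
plan((494.5,260.2,120,-1.8),(498.5,-219.5,120,0.8),(498.5,-219.5,42,0.8),mm=61)
```

```text
1 x [-0.0015, 0.002, -0.1076, 0.0028]
8 [[0.0048, 0.1198, -0.0, -0.0108], [0.0041, 0.1199, -0.0, -0.0108], [0.0034, 0.1199, -0.0, -0.0108], [0.0027, 0.1199, -0.0, -0.0108], [0.002, 0.1199, -0.0, -0.0108], [0.0014, 0.1199, -0.0, -0.0108], [0.0007, 0.1199, -0.0, -0.0108], [0.0, 0.1199, -0.0, -0.0108]]
2 x [0.0, 0.0, 0.078, -0.0]
```

Request:
{"op": "send_rows", "data": {
  "motion": [
    {"tx": 0,"ty": 0.002,"tz": -0.054,"rx": 0,"ry": 0,"rz": 0,"gripper": 1},
    {"tx": 0,"ty": 0,"tz": -0.054,"rx": 0,"ry": 0,"rz": 0,"gripper": 1},
    {"tx": 0.005,"ty": 0.12,"tz": 0,"rx": 0,"ry": 0,"rz": -0.011,"gripper": 1},
    {"tx": 0.004,"ty": 0.12,"tz": 0,"rx": 0,"ry": 0,"rz": -0.011,"gripper": 1},
    {"tx": 0.0035,"ty": 0.12,"tz": 0,"rx": 0,"ry": 0,"rz": -0.011,"gripper": 1},
    {"tx": 0.0025,"ty": 0.12,"tz": 0,"rx": 0,"ry": 0,"rz": -0.011,"gripper": 1},
    {"tx": 0.002,"ty": 0.12,"tz": 0,"rx": 0,"ry": 0,"rz": -0.011,"gripper": 1},
    {"tx": 0.0015,"ty": 0.12,"tz": 0,"rx": 0,"ry": 0,"rz": -0.011,"gripper": 1},
    {"tx": 0.0005,"ty": 0.12,"tz": 0,"rx": 0,"ry": 0,"rz": -0.011,"gripper": 1},
    {"tx": 0,"ty": 0.12,"tz": 0,"rx": 0,"ry": 0,"rz": -0.011,"gripper": 1},
    {"tx": 0,"ty": 0,"tz": 0,"rx": 0,"ry": 0,"rz": 0,"gripper": 1},
    {"tx": 0,"ty": 0,"tz": 0,"rx": 0,"ry": 0,"rz": 0,"gripper": 1}
  ]
}}

```text
time_s: 43.6
ee_pos: [498.8, -219.7, 118.7]
ee_rot: [-179.9, 0.0, 0.9]
force: [-0.6, 0.4, -0.4]
gripper_width: 23.7
gripper_force: 12.0
```

Request:
{"op": "send_rows", "data": {
  "motion": [
    {"tx": 0,"ty": 0,"tz": 0.08,"rx": 0,"ry": 0,"rz": 0,"gripper": 1},
    {"tx": 0,"ty": 0,"tz": 0.05,"rx": 0,"ry": 0,"rz": 0,"gripper": 1},
    {"tx": 0,"ty": 0,"tz": 0.024,"rx": 0,"ry": 0,"rz": 0,"gripper": 1},
    {"tx": 0,"ty": 0,"tz": 0,"rx": 0,"ry": 0,"rz": 0,"gripper": 1},
    {"tx": 0,"ty": 0,"tz": 0,"rx": 0,"ry": 0,"rz": 0,"gripper": 1}
  ]
}}

```text
time_s: 44.22
ee_pos: [500.2, -220.0, 43.1]
ee_rot: [179.9, -0.1, 1.0]
force: [0.4, 0.3, 1.3]
gripper_width: 24.0
gripper_force: 12.0
```

Request:
{"op": "send_rows", "data": {
  "motion": [
    {"tx": -0.002,"ty": -0.001,"tz": 0.003,"rx": 0,"ry": 0,"rz": 0,"gripper": 1},
    {"tx": 0,"ty": 0,"tz": 0,"rx": 0,"ry": 0,"rz": 0,"gripper": 1},
    {"tx": 0,"ty": 0,"tz": 0,"rx": 0,"ry": 0,"rz": 0,"gripper": 0},
    {"tx": 0,"ty": 0,"tz": 0,"rx": 0,"ry": 0,"rz": 0,"gripper": 0},
    {"tx": 0,"ty": 0,"tz": -0.1,"rx": 0,"ry": 0,"rz": 0,"gripper": 0},
    {"tx": 0,"ty": 0,"tz": -0.1,"rx": 0,"ry": 0,"rz": 0,"gripper": -0.1},
    {"tx": -0.04,"ty": 0,"tz": -0.1,"rx": 0,"ry": 0,"rz": 0,"gripper": -0.1},
    {"tx": -0.04,"ty": 0,"tz": -0.1,"rx": 0,"ry": 0,"rz": 0,"gripper": -0.1},
    {"tx": 0,"ty": 0,"tz": 0,"rx": 0,"ry": 0,"rz": 0,"gripper": -0.1},
    {"tx": 0,"ty": 0,"tz": 0,"rx": 0,"ry": 0,"rz": 0,"gripper": -0.1}
  ]
}}

```text
time_s: 45.48
ee_pos: [457.9, -220.1, 240.0]
ee_rot: [-180.0, 0.0, 0.9]
force: [-0.4, -0.3, -0.1]
gripper_width: 50.7
gripper_force: 0.0
```

Run:
```python
from h import *
im,c=grab("wrist","w12");s=env.state();print(s["ee_pos"])
for p in((600.4,-218),(498.5,-219.5)):print(chocs(im,c,p,z=38,rad=(28,28),thr=110))
print(*tmoulds(im,c,[(498.5,-219.2),(500.5,-309.8),(600.2,-217.8)]),sep="\n")
plan((553.3,258.6,140,-1.8),(553.3,258.6,64,-1.8),mm=61)
```

```text
[ 457.76123202 -219.96366144  239.21120617]
[(597.2, -218.5, 25.3, 21.7, 1.4)]
[(496.8, -219.5, 23.3, 20.6, 0.9)]
[([496.0, -220.1], 30.0, -13.1, 44.3, np.float64(0.58))]
[([499.5, -311.0], 28.9, 4.7, 46.0, np.float64(0.72))]
[([600.5, -218.9], 29.5, -16.0, 47.3, np.float64(0.48))]
9 [[0.0229, -0.106, 0.022, 0.0101], [0.0224, -0.1061, 0.022, 0.0101], [0.0218, -0.1062, 0.022, 0.0101], [0.0212, -0.1063, 0.022, 0.0101], [0.0207, -0.1065, 0.022, 0.0101], [0.0201, -0.1066, 0.022, 0.0101], [0.0196, -0.1067, 0.022, 0.0101], [0.019, -0.1068, 0.022, 0.0101], [0.0184, -0.1069, 0.022, 0.0101]]
2 x [0.0, -0.0, 0.076, -0.0]
```

Request:
{"op": "send_rows", "data": {
  "motion": [
    {"tx": 0.023,"ty": -0.106,"tz": 0.022,"rx": 0,"ry": 0,"rz": 0.01,"gripper": -0.1},
    {"tx": 0.0225,"ty": -0.106,"tz": 0.022,"rx": 0,"ry": 0,"rz": 0.01,"gripper": -0.1},
    {"tx": 0.022,"ty": -0.106,"tz": 0.022,"rx": 0,"ry": 0,"rz": 0.01,"gripper": -0.1},
    {"tx": 0.0215,"ty": -0.1065,"tz": 0.022,"rx": 0,"ry": 0,"rz": 0.01,"gripper": -0.1},
    {"tx": 0.0205,"ty": -0.1065,"tz": 0.022,"rx": 0,"ry": 0,"rz": 0.01,"gripper": -0.1},
    {"tx": 0.02,"ty": -0.1065,"tz": 0.022,"rx": 0,"ry": 0,"rz": 0.01,"gripper": -0.1},
    {"tx": 0.0195,"ty": -0.1065,"tz": 0.022,"rx": 0,"ry": 0,"rz": 0.01,"gripper": -0.1},
    {"tx": 0.019,"ty": -0.107,"tz": 0.022,"rx": 0,"ry": 0,"rz": 0.01,"gripper": -0.1},
    {"tx": 0.0185,"ty": -0.107,"tz": 0.022,"rx": 0,"ry": 0,"rz": 0.01,"gripper": -0.1},
    {"tx": 0,"ty": 0,"tz": 0,"rx": 0,"ry": 0,"rz": 0,"gripper": -0.1},
    {"tx": 0,"ty": 0,"tz": 0,"rx": 0,"ry": 0,"rz": 0,"gripper": -0.1}
  ]
}}

```text
time_s: 46.9
ee_pos: [553.0, 257.8, 139.7]
ee_rot: [179.9, 0.2, -1.7]
force: [-1.0, -0.7, -0.5]
gripper_width: 50.1
gripper_force: 0.0
```

Run:
```python
from h import *
im,c=grab("wrist","w13");s=env.state();print(s["ee_pos"],s["ee_rot"])
for x,y in((523.4,262),(553.7,262)): print(*chocs(im,c,(x,y),thr=110,rad=(14.5,26)))
```

```text
[553.33026841 257.32871205 140.39851225] [ 1.79910962e+02  1.19970135e-01 -1.80448220e+00]
(525.7, 260.2, 22.1, 26.0, 88.2)
(554.1, 258.3, 23.3, 29.4, 88.2)
```

Request:
{"op": "send_rows", "data": {
  "motion": [
    {"tx": 0,"ty": -0.001,"tz": 0.09,"rx": 0,"ry": 0,"rz": 0,"gripper": -0.1},
    {"tx": 0,"ty": 0,"tz": 0.063,"rx": 0,"ry": 0,"rz": 0,"gripper": -0.1},
    {"tx": 0,"ty": 0,"tz": 0,"rx": 0,"ry": 0,"rz": 0,"gripper": -0.1},
    {"tx": 0,"ty": 0,"tz": 0,"rx": 0,"ry": 0,"rz": 0,"gripper": 1},
    {"tx": 0,"ty": 0,"tz": 0,"rx": 0,"ry": 0,"rz": 0,"gripper": 1},
    {"tx": 0,"ty": 0,"tz": 0,"rx": 0,"ry": 0,"rz": 0,"gripper": 1},
    {"tx": 0,"ty": 0,"tz": 0,"rx": 0,"ry": 0,"rz": 0,"gripper": 1}
  ]
}}

```text
time_s: 47.82
ee_pos: [554.7, 259.0, 66.4]
ee_rot: [-180.0, -0.1, -1.8]
force: [-0.3, -0.8, 6.7]
gripper_width: 24.8
gripper_force: 12.0
```

Run:
```python
from h import *
plan((553.5,258.5,120,-1.8),(500.8,-310.2,120,0.8),mm=61)
```

```text
1 x [-0.0024, 0.001, -0.1072, 0.0008]
10 [[-0.007, 0.114, -0.0, -0.0087], [-0.0075, 0.114, -0.0, -0.0087], [-0.008, 0.1139, -0.0, -0.0087], [-0.0085, 0.1139, -0.0, -0.0087], [-0.009, 0.1139, -0.0, -0.0087], [-0.0095, 0.1138, -0.0, -0.0087], [-0.0101, 0.1138, -0.0, -0.0087], [-0.0106, 0.1137, -0.0, -0.0087], [-0.0111, 0.1137, -0.0, -0.0087], [-0.0116, 0.1136, -0.0, -0.0087]]
```

Request:
{"op": "send_rows", "data": {
  "motion": [
    {"tx": 0,"ty": 0.001,"tz": -0.054,"rx": 0,"ry": 0,"rz": 0,"gripper": 1},
    {"tx": -0.002,"ty": 0,"tz": -0.054,"rx": 0,"ry": 0,"rz": 0,"gripper": 1},
    {"tx": -0.007,"ty": 0.114,"tz": 0,"rx": 0,"ry": 0,"rz": -0.009,"gripper": 1},
    {"tx": -0.0075,"ty": 0.114,"tz": 0,"rx": 0,"ry": 0,"rz": -0.009,"gripper": 1},
    {"tx": -0.008,"ty": 0.114,"tz": 0,"rx": 0,"ry": 0,"rz": -0.009,"gripper": 1},
    {"tx": -0.0085,"ty": 0.114,"tz": 0,"rx": 0,"ry": 0,"rz": -0.009,"gripper": 1},
    {"tx": -0.009,"ty": 0.114,"tz": 0,"rx": 0,"ry": 0,"rz": -0.009,"gripper": 1},
    {"tx": -0.0095,"ty": 0.114,"tz": 0,"rx": 0,"ry": 0,"rz": -0.009,"gripper": 1},
    {"tx": -0.01,"ty": 0.114,"tz": 0,"rx": 0,"ry": 0,"rz": -0.009,"gripper": 1},
    {"tx": -0.0105,"ty": 0.1135,"tz": 0,"rx": 0,"ry": 0,"rz": -0.009,"gripper": 1},
    {"tx": -0.011,"ty": 0.1135,"tz": 0,"rx": 0,"ry": 0,"rz": -0.009,"gripper": 1},
    {"tx": -0.0115,"ty": 0.1135,"tz": 0,"rx": 0,"ry": 0,"rz": -0.009,"gripper": 1}
  ]
}}

```text
time_s: 49.32
ee_pos: [500.6, -312.2, 119.1]
ee_rot: [-180.0, -0.0, 0.9]
force: [0.3, 0.2, 0.2]
gripper_width: 24.0
gripper_force: 12.0
```

Request:
{"op": "send_rows", "data": {
  "motion": [
    {"tx": 0,"ty": 0,"tz": 0,"rx": 0,"ry": 0,"rz": 0,"gripper": 1},
    {"tx": 0,"ty": 0,"tz": 0,"rx": 0,"ry": 0,"rz": 0,"gripper": 1}
  ]
}}

```text
time_s: 49.58
ee_pos: [500.6, -310.0, 118.7]
ee_rot: [-179.9, 0.0, 0.9]
force: [-0.3, 0.4, -0.3]
gripper_width: 23.9
gripper_force: 12.0
```

Request:
{"op": "send_rows", "data": {
  "motion": [
    {"tx": -0.001,"ty": 0,"tz": 0.08,"rx": 0,"ry": 0,"rz": 0,"gripper": 1},
    {"tx": 0,"ty": 0,"tz": 0.05,"rx": 0,"ry": 0,"rz": 0,"gripper": 1},
    {"tx": 0,"ty": 0,"tz": 0.025,"rx": 0,"ry": 0,"rz": 0,"gripper": 1},
    {"tx": 0,"ty": 0,"tz": 0,"rx": 0,"ry": 0,"rz": 0,"gripper": 1},
    {"tx": 0,"ty": 0,"tz": 0,"rx": 0,"ry": 0,"rz": 0,"gripper": 1}
  ]
}}

```text
time_s: 50.2
ee_pos: [501.4, -310.6, 42.7]
ee_rot: [179.9, -0.1, 0.9]
force: [-0.3, -0.0, -0.3]
gripper_width: 23.6
gripper_force: 12.0
```

Request:
{"op": "send_rows", "data": {
  "motion": [
    {"tx": 0,"ty": 0,"tz": 0.002,"rx": 0,"ry": 0,"rz": 0,"gripper": 1},
    {"tx": 0,"ty": 0,"tz": 0,"rx": 0,"ry": 0,"rz": 0,"gripper": 1},
    {"tx": 0,"ty": 0,"tz": 0,"rx": 0,"ry": 0,"rz": 0,"gripper": 0},
    {"tx": 0,"ty": 0,"tz": 0,"rx": 0,"ry": 0,"rz": 0,"gripper": 0},
    {"tx": 0,"ty": 0,"tz": -0.1,"rx": 0,"ry": 0,"rz": 0,"gripper": 0},
    {"tx": 0,"ty": -0.02,"tz": -0.1,"rx": 0,"ry": 0,"rz": 0,"gripper": -0.1},
    {"tx": -0.04,"ty": -0.04,"tz": -0.1,"rx": 0,"ry": 0,"rz": 0,"gripper": -0.1},
    {"tx": -0.04,"ty": -0.03,"tz": -0.1,"rx": 0,"ry": 0,"rz": 0,"gripper": -0.1},
    {"tx": 0,"ty": 0,"tz": 0,"rx": 0,"ry": 0,"rz": 0,"gripper": -0.1},
    {"tx": 0,"ty": 0,"tz": 0,"rx": 0,"ry": 0,"rz": 0,"gripper": -0.1}
  ]
}}

```text
time_s: 51.45
ee_pos: [459.5, -266.1, 240.1]
ee_rot: [-180.0, 0.0, 0.9]
force: [-0.1, -0.2, 0.1]
gripper_width: 50.2
gripper_force: 0.0
```

```bash
cat > chk.py <<'E'
from h import *
import sys
im,c=grab("wrist");s=env.state();print(s["ee_pos"])
P=[(600.4,-218),(498.5,-219.5),(500.8,-310)]
for p in P:print(chocs(im,c,p,z=38,rad=(28,28),thr=110))
print(circles(im,c))
hsv=cv2.cvtColor(im,cv2.COLOR_BGR2HSV)
for p in P: # tab: bright grey pixels, ring 35..43 mm from the axis at z 37
    v=[]
    for a in range(0,360,3):
        k=0
        for r in(35,38,41):
            u=np.round(proj(c,(p[0]+r*np.cos(np.radians(a)),p[1]+r*np.sin(np.radians(a)),37.5))).astype(int)
            if 0<=u[0]<560 and 0<=u[1]<420:
                q=hsv[u[1],u[0]];k+=q[2]>140 and q[1]<45
        if k==3: v.append(a)
    print("tab dirs",v)
E
python3 chk.py
```

```text
[ 459.33360857 -265.99772748  239.20594818]
[(597.2, -219.6, 25.2, 24.4, 0.9)]
[(496.5, -220.8, 23.7, 23.5, 89.5)]
[(498.9, -310.0, 23.9, 23.9, 6.5)]
[((601.6942749023438, -307.0664367675781), (79.44945526123047, 79.72213745117188)), ((599.3014526367188, -216.78749084472656), (78.99928283691406, 83.2833480834961))]
tab dirs [171, 174, 177, 180, 183, 186, 189, 192]
tab dirs [171, 174, 177, 180, 183, 186, 189, 192]
tab dirs [174, 177, 180, 183, 186, 189, 192, 195]
```

Run:
```python
from h import *
it,ct=grab("top");i0=cv2.imread("pics/top0.png")
print("lid",list(goldtop(it,ct,70,(350,200))))
i2,cs=grab("side");print("knob",[onz(cs,*b[2],32).round(1) for b in redblob(i2)])
for n,(u0,v0,u1,v1) in dict(sieve=(240,80,345,126),jar=(185,100,220,140),spat=(345,112,452,142)).items():
    print(n,cv2.absdiff(it,i0)[v0:v1,u0:u1].mean().round(1))
print("spare",chocs(it,ct,(523,262),thr=110,rad=(20,26)))
```

```text
lid [((350.2731018066406, 199.7877960205078), (108.20215606689453, 39.66487503051758), 1.0803660154342651)]
knob [array([420.5, 316.6,  32. ])]
sieve 3.2
jar 3.7
spat 3.3
spare [(521.8, 257.4, 22.6, 25.3, 0.5)]
```

```bash
python3 -c "
from workcell import env
print(env.job_done())"
```

```text
the job is handed in; nothing more can be done
None
```

The job is handed in: the clip is shut, the lid stands mouth down on the bench, and the three moulds that were there stand upright in their own circles, tabs within about 4° of the front edge, each with one chocolate; the spare is in the tin, and the sieve, jar and spatula show no change.

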